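# Put the doming tools away and lock the drawer

### The job

Clear up the goldsmith's bench: lift the finished brass dome out of the open drawer and stand it upright on the cork pad, then lay every doming punch that is out on the bench flat in the drawer's wide bay and every doming block in its narrow bay. Push the drawer fully home, without slamming it, until it seats at its detent, and only then turn the lock knob on the cabinet's top clockwise until it clicks over to its stop. Leave the pliers, hammer, dish, brush and jar where they lie.

Things in the scene. Friction and masses are not known exactly. Their poses are not given: they have to be found in the camera images.
- drawer (a joint): the cabinet's open drawer: metres open, 0 = fully home, at most 0.166; starts 0.15 to 0.166 open. Slides along the cabinet's x, towards the robot as it opens. Friction about 1.5 N; a sprung detent resists with about 5 N more from 17 to 7 mm open, then pulls the drawer in and holds it. 43 mm from drawer floor to cabinet ceiling; stacked tools may jam.
- lock (a joint): lock knob on the cabinet's top: rad turned clockwise seen from above, 0 = unlocked (start), stop at 1.4 = locked. A sprung detent resists with about 0.15 N m at most; before the middle (0.7) it springs back to 0 when let go, past the middle it clicks over to 1.4 by itself.
- lock_grip (a point): on the knob's upright axis, at the height to grip, 7 mm below the top of its bar grip (bar 49 mm long, 14 mm wide, 32 mm high, with 25 mm of it below this point). x runs along the bar and turns with it; at lock = 0 it equals the cabinet's x.
- cabinet: wooden cabinet 240 (x) x 308 (y) x 130 mm high, fixed, the drawer above a dummy one. Origin: centre of its underside; x points from its front (facing the robot) to its back. Front edge of its top board at x = -105 mm, face of the shut drawer at x = -120 mm. The lock knob stands on its top at x = -45 mm, y = 0, 44 mm tall.
- drawer_handle (a point): middle of the drawer's bar handle, moves with the drawer: a horizontal steel bar 120 mm long along y, 11 mm thick, 35 mm in front of the drawer's face, 33 mm below the cabinet's top.
- punch_bay (a point): on the inner floor of the drawer's wide bay (left as the robot sees it), moves with the drawer, axes as the cabinet's. Midway across the bay, 170 mm wide (y); 72 mm behind the inner face of the drawer's front. At the start at least the first 144 mm of the bay stand clear of the cabinet. Floor 75 mm above the bench; outer walls 33 mm, divider 31 mm above the floor.
- block_bay (a point): the same for the narrow bay (right as the robot sees it), 96 mm wide (y).
- dome: finished brass half dome: round, 60 mm across and 23 mm high, rim 8 mm high, with an upright round stem 14 mm thick from 23 to 45 mm height at its middle; 0.12 kg. Origin: centre of the underside; z along the stem. Starts standing in the drawer's wide bay.
- pad: square cork pad 110 x 110 x 6 mm, fixed on the bench. Origin: centre of the underside.
- punch1: steel doming punch lying flat: square shank 22 x 22 mm, 76 mm long (from x = -60 to +16 mm), then a thin neck and a 22 mm ball nose that ends at x = +60 mm; 120 mm overall, about 0.33 kg. Origin: middle of the length, on the underside; x runs along the punch towards the ball. Lies on the bench, or is absent (None all through the run).
- punch2: steel doming punch lying flat: square shank 22 x 22 mm, 76 mm long (from x = -60 to +16 mm), then a thin neck and a 22 mm ball nose that ends at x = +60 mm; 120 mm overall, about 0.33 kg. Origin: middle of the length, on the underside; x runs along the punch towards the ball. Lies on the bench, or is absent (None all through the run).
- punch3: steel doming punch lying flat: square shank 22 x 22 mm, 76 mm long (from x = -60 to +16 mm), then a thin neck and a 22 mm ball nose that ends at x = +60 mm; 120 mm overall, about 0.33 kg. Origin: middle of the length, on the underside; x runs along the punch towards the ball. Lies on the bench, or is absent (None all through the run).
- block1: steel doming block 50 (x) x 40 (y) x 30 (z) mm with a round 30 mm hollow in its top, about 0.4 kg. Origin: centre of the underside. Lies on the bench hollow up, or is absent (None all through the run).
- block2: steel doming block 50 (x) x 40 (y) x 30 (z) mm with a round 30 mm hollow in its top, about 0.4 kg. Origin: centre of the underside. Lies on the bench hollow up, or is absent (None all through the run).
- pliers: pliers with blue grips, 160 mm long, lying flat, 12 mm high: leave.
- hammer: hammer 260 mm long, wooden handle along x, 26 mm high: leave.
- dish: white ceramic dish 76 mm across, 30 mm high: leave.
- brush: bench brush 200 mm long along x, 20 mm high: leave.
- jar: small glass jar 52 mm across, 70 mm high: leave.
Mind the look-alikes: they are no part of the job. Leave any green or orange look-alike of the punch3 alone.

How it is judged:
By the outcome, as a careful person would: the job done as asked, in the order asked, and still so for the second after the job is handed in, with the robot touching nothing.
Of punch1, punch2, punch3 only 2 to 3 are there at a start; the rules pass over those that are not, and their reading is None.
Of block1, block2 only 1 to 2 are there at a start; the rules pass over those that are not, and their reading is None.
At some moment in a run one of punch1, punch2, punch3, block1, block2 may be knocked a few centimetres aside while the robot is not near it.
Once in a run the grip may slacken for a moment while it holds something.
It also fails if it takes over 208 s, if anything falls off the work surface, if the arm or the gripper's body presses on something with over 40 N, if the wrist force passes 120 N, or if a joint passes its speed limit or range.

### The arm

A 6-joint arm with a two-finger parallel gripper is mounted at the origin on the work surface. World frame = base frame: x ahead of the robot, y to its left, z up, the work surface at z = 0. Lengths are in m, angles in degrees, forces in N, time in s.
With the tool pointing down it reaches from about 0.375 to 0.9 m from the base axis. Payload 3.1 kg.
Tool frame: the origin (TCP) lies midway between the tips of the shut fingers; the grasp point (between the pads) lies 19 mm behind it; z points along the fingers, y is the line along which they close (so a half turn about z gives the same grasp; the last joint's range is limited). The gripper opens to 85 mm and grips with 20 to 120 N. Pads are 22 mm wide; open, the fingers measure 114 mm over their backs; the gripper's body (76 mm by 85 mm) begins 54 mm behind the grasp point. The pads swing forward as they close: fully open they stand 13 mm farther back than shut.
Start: joints at [57.554, 30.224, 82.088, -0, 67.689, -10.227], TCP at [0.236, 0.579, 0.198] pointing down, gripper open.
Joint ranges: [-176.69, 176.69], [-43.24, 126.21], [12.49, 139.97], [-82, 262], [0, 151.66], [-163.58, 163.58]. Speed limits (degrees/s): [159.86, 159.86, 180, 180, 180, 180].

### API

Orientations are given as a 3x3 rotation matrix whose columns are the frame's x, y, z axes.
In Python, from cell import * gives the robot as it stands.
- The arm moves only by the shell command python3 -m creep 'ROWS'. ROWS is JSON, a list of rows, each an object with "slide": the shift along the world's x, y, z in units of 25 mm (1.0 is 25 mm), a list of three; "twist": the turn, a rotation vector about the world's x, y, z in units of 6 degrees (1.0 is 6 degrees), a list of three; "jaw": the gripper's target within -1 to 1 (shut at 1, half-way at 0, fully open at -1). In form: [{"slide": [x, y, z], "twist": [ax, ay, az], "jaw": jaw}, ...]. A call has 1 to 20 rows; each row shifts and turns the commanded pose from where the row before left it; what a row does not reach is not made up. A row lasts 1/12 s, in which the tool goes at most 41.7 mm and 7.16 degrees, less where a joint would pass 70% of its speed; a pose out of reach is approached as far as the arm can. A call is refused whole if a number of a shift passes 1 or a number of a turn 1, either way. A call with a gripper value outside its range is refused whole. The fingers move at their own pace and stop on an object; the grip force is fixed at half the most. Time passes only in rows, so rows that do not move let the fingers close. It gives the time, the measured TCP pose, the force, the opening and the grip force at its end, in the units of the state.
- get_obs(): the state, without advancing time (a new reading comes with each control period).
- grab_frame(name): name is "scene" or "top" or "wrist"; returns a dict with "frame" (420x560x3 uint8, red, green, blue), "mtx" (3x3 intrinsics, pixels), "k1" (the pictures are not rectified: a ray, as slopes to the right and down, at radius r is drawn at 1 + k1 r^2 times it, then the intrinsics apply), "R" (3x3) and "t" (3): a world point X has camera coordinates R X + t; the wrist camera has in their place "T_tool_cam" (4x4, takes a point from camera to tool coordinates, whose origin is the TCP and whose axes are the flange's). Camera axes: x right, y down, z forward; pixel columns grow to the right and rows downward; lengths in m; the calibration is good to about 2 mm. A picture is of the moment at which its call begins: read the wrist's pose just before it. There is no depth.
- close_job(): hands the job in; it is judged then, once.
Trained networks look in the newest picture that a camera, given by its name, has taken for a name from the list of things; names that differ only in an ending like _2 or _b are one class to them, and where a whole thing is asked for, a point or a joint stands for the part that bears it (a point fixed in the world has none). Each returns a list of dicts, best first, with "score" (0 to 1); they miss things now and then, are a little off and sometimes report something else, mostly with a low value. They report only what shows in the picture. A call takes as long as a camera call. They do not tell look-alikes from the thing itself.
- spot_in(camera, query): "box" ([left, top, width, height] in pixels, round what is visible of it).
- trace(camera, query): "region" (420x560 bool, what is visible of it) and "box" ([left, top, width, height] in pixels, round what is visible of it).
The state is a dict: "t": time; "q": joint angles; "joint_vel": joint speeds; "tau": joint torques, N m; "eef_pos": TCP position; "tool_rot": TCP orientation; "contact_force": force on the tool from outside, world axes, zero at the start; "moment": the same for the moment, N m; "grip_width": opening from 0.0 (shut) to 1.0 (fully open); "gripper_force": force on a finger pad.
Only numpy, scipy, OpenCV 4.12 (cv2) and the standard library are available. Lean on these libraries where they do the work, as an engineer would, in place of code of your own. Each camera call takes 0.05 s, during which the arm holds its last target. There are 200 camera calls.

## Working session

There is one attempt and no reset: what is moved stays moved. The work goes in short steps, Python scripts to look and compute and a shell command to move; the robot and the scene stay as the last step left them, time stands still between calls to the robot, and variables do not carry over. Pictures are saved under pics/ and viewed, at most 16 in all, crops included, and the job is handed in when it is done.

```bash
ls; mkdir -p pics; python3 - <<'E'
from cell import *
import cv2,numpy as np
ims=[]
for n in ("scene","top"):
    f=grab_frame(n); cv2.imwrite(f"pics/{n}0.png",f["frame"][:,:,::-1]); print(n,f["mtx"].tolist(),f["k1"],np.round(f["R"],3).tolist(),np.round(f["t"],3).tolist())
f=grab_frame("wrist");print(f["T_tool_cam"]);cv2.imwrite("pics/wrist0.png",f["frame"][:,:,::-1])
print(get_obs())
E
```

```text
pics
scene [[518.702309136642, 0.0, 272.72565453372835], [0.0, 518.702309136642, 209.03351482615548], [0.0, 0.0, 1.0]] 0.05497527378988999 [[-0.301, 0.954, 0.004], [0.684, 0.219, -0.696], [-0.664, -0.207, -0.718]] [0.155, -0.249, 1.855]
top [[486.3638650910724, 0.0, 284.2744477363327], [0.0, 486.3638650910724, 210.61960098045833], [0.0, 0.0, 1.0]] -0.09802376546036001 [[0.013, -1.0, 0.002], [-0.997, -0.013, -0.08], [0.08, -0.001, -0.997]] [0.002, 0.509, 1.639]
[[ 1.73847727e-03 -9.53259622e-01 -3.02147433e-01  7.78645058e-02]
 [ 9.99998298e-01  1.84381537e-03 -6.34141705e-05  6.70723218e-04]
 [ 6.17554250e-04 -3.02146809e-01  9.53261205e-01 -1.75664474e-01]
 [ 0.00000000e+00  0.00000000e+00  0.00000000e+00  1.00000000e+00]]
{'t': 0.15, 'q': array([ 5.75541718e+01,  3.02666451e+01,  8.21385009e+01,  7.18363540e-04,
        6.76897679e+01, -1.02272044e+01]), 'joint_vel': array([-0.05288009, -0.03950745, -0.3358555 ,  0.06222614,  0.03008699,
        0.02678648]), 'tau': array([ 6.63006522e-04, -4.42744625e+01, -1.78276616e+01, -2.35548532e-04,
        5.60875706e-03, -6.85062375e-06]), 'eef_pos': array([0.23598394, 0.57809753, 0.19736506]), 'tool_rot': array([[-9.25745779e-01,  3.78145403e-01, -8.98536433e-04],
       [ 3.78146347e-01,  9.25744783e-01, -1.39174665e-03],
       [ 3.05532817e-04, -1.62818186e-03, -9.99998628e-01]]), 'contact_force': array([ 0.54815749,  0.04762719, -0.10056055]), 'moment': array([-0.02982828, -0.03027162,  0.00257907]), 'gripper_force': 0.0, 'grip_width': 0.9943787313155502}
```

View pics/top0.png

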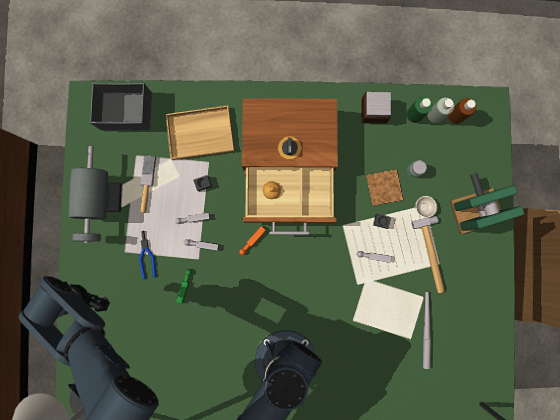

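View pics/scene0.png

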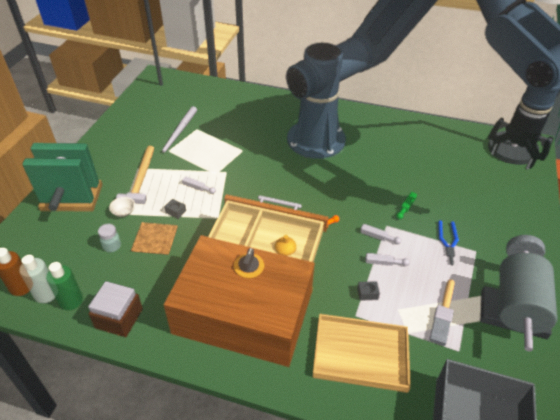

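Top view: punches at (194,218), (203,244), (376,257); blocks at (203,183), (384,221); dome (271,190); pad (384,187). The look-alikes are orange (253,240) and green (185,285). The scene view agrees. Next I'll measure from both views.

```bash
cat > h.py <<'E'
from cell import *
import numpy as np,cv2
def cam(name):
    o=get_obs(); f=grab_frame(name)
    if name=="wrist":
        T=np.eye(4);T[:3,:3]=o["tool_rot"];T[:3,3]=o["eef_pos"];W=T@f["T_tool_cam"]
        f["R"]=W[:3,:3].T; f["t"]=-W[:3,:3].T@W[:3,3]
    f["R"]=np.array(f["R"]);f["t"]=np.array(f["t"]);f["mtx"]=np.array(f["mtx"]);return f
def ray(f,uv):
    n=cv2.undistortPoints(np.array(uv,float).reshape(-1,1,2),f["mtx"],np.array([f["k1"],0,0,0.]))[:,0]
    d=np.c_[n,np.ones(len(n))]@f["R"]; return -f["R"].T@f["t"],d
def plane(f,uv,z):
    c,d=ray(f,uv); return (c+d*((z-c[2])/d[:,2])[:,None])
def tri(fa,ua,fb,ub):
    ca,da=ray(fa,ua);cb,db=ray(fb,ub);da=da[0];db=db[0]
    s=np.linalg.lstsq(np.c_[da,-db],cb-ca,rcond=None)[0]
    p,q=ca+da*s[0],cb+db*s[1]; return (p+q)/2,np.linalg.norm(p-q)
def proj(f,X):
    X=np.array(X,float).reshape(-1,3)
    return cv2.projectPoints(X,cv2.Rodrigues(f["R"])[0],f["t"],f["mtx"],np.array([f["k1"],0,0,0.]))[0][:,0]
def fit(f,reg,z):
    "centre, long-axis angle (deg, world), sizes on plane z; skew>0: wider end toward -axis"
    v,u=np.nonzero(reg);P=plane(f,np.c_[u,v],z)[:,:2]
    (c,s,a)=cv2.minAreaRect((P*1000).astype(np.float32))
    if s[0]<s[1]: s=s[::-1];a+=90
    return np.array(c)/1000,a%180,np.array(s),P
E
python3 - <<'E'
from h import *
T=cam("top");S=cam("scene")
for q in ["dome","pad","punch1","block1","drawer_handle","lock","cabinet","drawer","dish","hammer"]:
    rt=[r for r in trace("top",q) if r["score"]>.3];rs=[r for r in trace("scene",q) if r["score"]>.3]
    cs=[(r,np.argwhere(r["region"])[:,::-1].mean(0)) for r in rs]
    for r in rt:
        uv=np.argwhere(r["region"])[:,::-1].mean(0)
        z={"dome":.09,"punch1":.02,"block1":.03,"lock":.16}.get(q,.005)
        c,a,s,_=fit(T,r["region"],z)
        print(q,round(r["score"],2),r["box"],uv.round(1),"plane",c.round(3),"ang",round(a,1),s.round(0))
        for k,w in cs:
            p,e=tri(T,uv,S,w)
            if e<.012: print("    tri",p.round(3),"err",round(e,4),w.round(0),round(k["score"],2))
E
```

```text
dome 0.84 [261.7, 184.6, 19.0, 13.8] [271. 190.] plane [0.571 0.053] ang 0.8 [53. 53.]
    tri [0.573 0.053 0.081] err 0.0015 [285. 245.] 0.58
pad 0.91 [365.4, 167.8, 40.1, 36.7] [384.7 187. ] plane [ 0.599 -0.34 ] ang 100.2 [116. 115.]
    tri [ 0.598 -0.339  0.001] err 0.003 [155. 238.] 0.59
punch1 0.75 [353.6, 255.4, 39.6, 7.7] [374.8 256.4] plane [ 0.357 -0.298] ang 81.2 [119.  28.]
    tri [ 0.357 -0.303  0.011] err 0.0004 [198. 185.] 0.7
punch1 0.61 [177.1, 265.7, 13.9, 40.4] [183.5 287.2] plane [0.25  0.346] ang 167.1 [115.  23.]
    tri [0.244 0.349 0.008] err 0.0005 [406. 205.] 0.64
punch1 0.59 [176.2, 210.4, 33.6, 13.6] [193.9 217.9] plane [0.482 0.322] ang 97.3 [122.  29.]
    tri [0.481 0.319 0.011] err 0.0012 [384. 260.] 0.71
punch1 0.59 [187.2, 238.4, 29.3, 12.3] [202.2 244.6] plane [0.391 0.291] ang 81.5 [119.  23.]
    tri [0.39  0.286 0.012] err 0.0037 [378. 234.] 0.82
punch1 0.48 [237.1, 224.6, 31.5, 31.9] [252.7 239.5] plane [0.407 0.118] ang 138.3 [118.  23.]
block1 0.72 [371.0, 213.1, 19.1, 14.4] [381.5 220.6] plane [ 0.479 -0.322] ang 75.9 [54. 42.]
    tri [ 0.
[... 514 characters left out ...]
t 0.6 [242.3, 100.2, 93.2, 134.2] [290.  160.2] plane [ 0.668 -0.008] ang 0.8 [476. 334.]
    tri [ 0.682 -0.012  0.037] err 0.0072 [248. 280.] 0.96
drawer 0.6 [243.8, 165.3, 92.9, 69.7] [290.5 196.4] plane [ 0.546 -0.008] ang 91.6 [320. 238.]
    tri [ 0.547 -0.006  0.114] err 0.0084 [269. 226.] 0.73
dish 0.72 [418.0, 195.9, 17.4, 23.3] [425.5 206.4] plane [ 0.531 -0.482] ang 179.5 [73. 67.]
    tri [ 0.53  -0.476  0.025] err 0.0006 [122. 207.] 0.98
hammer 0.83 [413.0, 216.6, 30.6, 79.4] [430.3 249.7] plane [ 0.364 -0.489] ang 6.1 [264.  88.]
    tri [ 0.382 -0.499 -0.002] err 0.0005 [140. 180.] 0.93
hammer 0.36 [260.7, 184.7, 18.4, 13.7] [271.4 190. ] plane [0.582 0.054] ang 90.7 [59. 56.]
```

```bash
python3 -m creep '[{"slide":[0.65,-1,0.3],"twist":[0,0,0.2],"jaw":-1},{"slide":[0.65,-1,0.3],"twist":[0,0,0.2],"jaw":-1},{"slide":[0.65,-1,0.3],"twist":[0,0,0.2],"jaw":-1},{"slide":[0.65,-1,0.3],"twist":[0,0,0.2],"jaw":-1},{"slide":[0.65,-1,0],"twist":[0,0,0.2],"jaw":-1},{"slide":[0.65,-1,0],"twist":[0,0,0.2],"jaw":-1},{"slide":[0.65,-1,0],"twist":[0,0,0.2],"jaw":-1},{"slide":[0.65,-1,0],"twist":[0,0,0.2],"jaw":-1},{"slide":[0.65,-1,0],"twist":[0,0,0.2],"jaw":-1},{"slide":[0.65,-1,0],"twist":[0,0,0.2],"jaw":-1},{"slide":[0.65,-1,0],"twist":[0,0,0.2],"jaw":-1},{"slide":[0.65,-1,0],"twist":[0,0,0.2],"jaw":-1},{"slide":[0.65,-1,0],"twist":[0,0,0.2],"jaw":-1},{"slide":[0.65,-1,0],"twist":[0,0,0.2],"jaw":-1},{"slide":[0.65,-1,0],"twist":[0,0,0.2],"jaw":-1},{"slide":[0.65,-1,0],"twist":[0,0,0.2],"jaw":-1},{"slide":[0.65,-1,0],"twist":[0,0,0.2],"jaw":-1},{"slide":[0.65,-1,0],"twist":[0,0,0.2],"jaw":-1},{"slide":[0.65,-1,0],"twist":[0,0,0.1],"jaw":-1},{"slide":[0.3,-1,0],"twist":[0,0,0],"jaw":-1}]'
python3 -m creep '[{"slide":[0,0,0],"twist":[0,0,0],"jaw":-1},{"slide":[0,0,0],"twist":[0,0,0],"jaw":-1}]'
python3 - <<'E'
from h import *
W=cam("wrist");T=cam("top");o=get_obs();print(o["eef_pos"],o["tool_rot"].round(3).tolist())
cv2.imwrite("pics/w1.png",W["frame"][:,:,::-1])
for q in ["dome","lock","drawer_handle"]:
    for r in trace("wrist",q):
        uv=np.argwhere(r["region"])[:,::-1].mean(0)
        print(q,r["score"],r["box"],uv,plane(W,[uv],.09).round(3))
x,y,w,h=240,90,100,150
c=cv2.resize(T["frame"][y:y+h,x:x+w,::-1],None,fx=4,fy=4,interpolation=cv2.INTER_CUBIC);cv2.imwrite("pics/t1.png",np.hstack([c]))
E
```

```text
t: 2.92
eef_pos: [0.5548, 0.0769, 0.2284]
tool_rot: [[-1.0, 0.0, 0.002], [0.0, 1.0, -0.0], [-0.002, -0.0, -1.0]]
contact_force: [0.7, 1.1, 0.5]
grip_width: 0.998
gripper_force: 0.0
t: 3.08
eef_pos: [0.5529, 0.0774, 0.228]
tool_rot: [[-1.0, 0.003, -0.0], [0.003, 1.0, 0.0], [0.0, 0.0, -1.0]]
contact_force: [-0.8, 0.6, 0.0]
grip_width: 1.004
gripper_force: 0.0
[0.55191178 0.0791511  0.22798697] [[-1.0, 0.0, -0.001], [0.0, 1.0, 0.001], [0.001, 0.001, -1.0]]
dome 0.89 [226.0, 170.8, 55.2, 55.9] [254.64745361 200.23845243] [[0.569 0.056 0.09 ]]
lock 0.94 [173.6, 318.2, 47.0, 63.9] [196.31208997 347.03514527] [[ 0.752 -0.018  0.09 ]]
drawer_handle 0.81 [7.9, 44.9, 351.4, 238.2] [189.36949183 176.08668652] [[ 0.544 -0.008  0.09 ]]
drawer_handle 0.46 [226.1, 173.5, 56.9, 53.0] [254.9        200.62971888] [[0.57  0.056 0.09 ]]
```

View pics/w1.png

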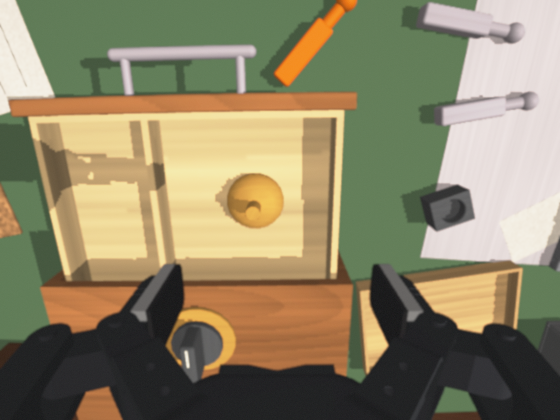

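Wrist view: the dome is at (255,200), and the handle bar runs from (112,54) to (252,50). The divider runs from (148,122) to (168,280), the right wall is at x≈338 and the left wall at x≈35–70, and the knob bar is along image vertical. I'll get bay coordinates from these pixels.

```bash
python3 - <<'E'
from h import *
W=cam("wrist")
def P(n,z,*uv): print(n,plane(W,uv,z)[:,:2].round(3).tolist())
P("handle ends",.097,(112,54),(252,50))
P("handle mid bar",.097,(182,52))
P("front plank top outer",.108,(10,103),(356,97))
P("left wall top inner/outer",.108,(48,122),(30,122))
P("right wall top in/out front",.108,(336,115),(345,112))
P("right wall back",.108,(331,270),(338,278))
P("divider top front L/R",.106,(138,121),(150,121))
P("divider top back L/R",.106,(160,280),(172,280))
P("cab front edge",.13,(45,287),(350,284))
P("dome stem top",.12,(253,207))
T=cam("top")
r=trace("top","dome")[0];w=trace("wrist","dome")[0]
ut=np.argwhere(r["region"])[:,::-1].mean(0);uw=np.argwhere(w["region"])[:,::-1].mean(0)
print(tri(T,ut,W,uw))
E
```

```text
handle ends [[0.432, -0.065], [0.43, 0.059]]
handle mid bar [[0.431, -0.002]]
front plank top outer [[0.472, -0.159], [0.469, 0.15]]
left wall top inner/outer [[0.489, -0.127], [0.489, -0.143]]
right wall top in/out front [[0.484, 0.133], [0.481, 0.141]]
right wall back [[0.638, 0.137], [0.647, 0.145]]
divider top front L/R [[0.489, -0.044], [0.489, -0.033]]
divider top back L/R [[0.651, -0.042], [0.651, -0.029]]
cab front edge [[0.647, -0.148], [0.641, 0.152]]
dome stem top [[0.566, 0.059]]
(array([0.41371846, 0.16934427, 0.52338509]), np.float64(0.13208205802703957))
```

```bash
python3 -m creep '[{"slide":[0.35,-0.45,0],"twist":[0,0,0],"jaw":-1},{"slide":[0.35,-0.45,0],"twist":[0,0,0],"jaw":-1},{"slide":[0,0,-1],"twist":[0,0,0],"jaw":-0.5},{"slide":[0,0,-1],"twist":[0,0,0],"jaw":-0.2},{"slide":[0,0,-1],"twist":[0,0,0],"jaw":-0.2},{"slide":[0,0,-1],"twist":[0,0,0],"jaw":-0.2},{"slide":[0,0,-0.5],"twist":[0,0,0],"jaw":-0.2},{"slide":[0,0,-0.5],"twist":[0,0,0],"jaw":-0.2},{"slide":[0,0,0],"twist":[0,0,0],"jaw":-0.2},{"slide":[0,0,0],"twist":[0,0,0],"jaw":1},{"slide":[0,0,0],"twist":[0,0,0],"jaw":1},{"slide":[0,0,0],"twist":[0,0,0],"jaw":1},{"slide":[0,0,0],"twist":[0,0,0],"jaw":1},{"slide":[0,0,0],"twist":[0,0,0],"jaw":1},{"slide":[0,0,0],"twist":[0,0,0],"jaw":1},{"slide":[0,0,0],"twist":[0,0,0],"jaw":1},{"slide":[0,0,0],"twist":[0,0,0],"jaw":1},{"slide":[0,0,0],"twist":[0,0,0],"jaw":1}]'
python3 -m creep '[{"slide":[0,0,0],"twist":[0,0,0],"jaw":1},{"slide":[0,0,0],"twist":[0,0,0],"jaw":1},{"slide":[0,0,0],"twist":[0,0,0],"jaw":1},{"slide":[0,0,0],"twist":[0,0,0],"jaw":1},{"slide":[0,0,0.4],"twist":[0,0,0],"jaw":1}]'
```

```text
t: 5.03
eef_pos: [0.5701, 0.0561, 0.1032]
tool_rot: [[-1.0, 0.0, 0.0], [0.0, 1.0, -0.0], [-0.0, -0.0, -1.0]]
contact_force: [-0.2, 0.3, 0.4]
grip_width: -0.003
gripper_force: 0.0
t: 5.45
eef_pos: [0.5685, 0.0562, 0.1117]
tool_rot: [[-1.0, 0.0, -0.004], [0.0, 1.0, 0.0], [0.004, 0.0, -1.0]]
contact_force: [-0.7, 0.2, 0.2]
grip_width: 0.003
gripper_force: 0.0
```

The fingers shut on nothing, so I need to look.

```bash
python3 -m creep '[{"slide":[0,0,1],"twist":[0,0,0],"jaw":1},{"slide":[0,0,1],"twist":[0,0,0],"jaw":1},{"slide":[0,0,1],"twist":[0,0,0],"jaw":1},{"slide":[0,0,0],"twist":[0,0,0],"jaw":1},{"slide":[0,0,0],"twist":[0,0,0],"jaw":1}]'
python3 - <<'E'
from h import *
W=cam("wrist");S=cam("scene")
p=proj(W,[get_obs()["eef_pos"]])[0];print(p)
a=cv2.resize(W["frame"][80:330,120:400,::-1],None,fx=1.6,fy=1.6)
b=cv2.resize(S["frame"][200:300,190:340,::-1],None,fx=2.1,fy=2.1)
h=max(a.shape[0],b.shape[0]);f=lambda i:cv2.copyMakeBorder(i,0,h-i.shape[0],0,0,0)
cv2.imwrite("pics/w2.png",np.hstack([f(a),f(b)]))
for c in("wrist","scene"):
  for r in trace(c,"dome")[:2]: print(c,r["score"],r["box"],plane({"wrist":W,"scene":S}[c],[np.argwhere(r["region"])[:,::-1].mean(0)],.09))
E
```

```text
t: 5.87
eef_pos: [0.5714, 0.056, 0.1904]
tool_rot: [[-1.0, 0.0, 0.005], [0.0, 1.0, -0.0], [-0.005, -0.0, -1.0]]
contact_force: [0.8, -0.5, -0.2]
grip_width: -0.001
gripper_force: 0.0
[275.28459788 235.81363273]
wrist 0.84 [243.0, 162.8, 65.1, 59.8] [[0.56921626 0.05579361 0.09      ]]
wrist 0.66 [473.9, 80.0, 86.1, 28.7] [[0.48425391 0.25328329 0.09      ]]
scene 0.83 [275.5, 235.4, 23.3, 19.5] [[0.58249979 0.05458228 0.09      ]]
```

View pics/w2.png

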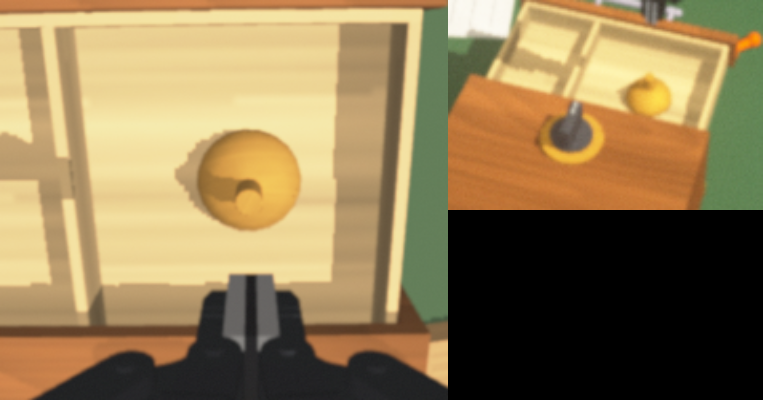

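Seen in the wrist camera, the shut fingertip is at about row 252, while the TCP projects to row 236. That is either a height error or an x offset, so I'll check it in the scene view.

```bash
python3 - <<'E'
from h import *
S=cam("scene");T=cam("top");W=cam("wrist");o=get_obs();p=o["eef_pos"];print(p)
out=[]
for f in(S,T):
    im=cv2.resize(f["frame"][:,:,::-1],None,fx=4,fy=4,interpolation=cv2.INTER_CUBIC)
    for k,c in((0,(0,0,255)),(.019,(0,255,255)),(.04,(255,0,255))):
        u=proj(f,[p+[0,0,k]])[0];print(u)
        cv2.circle(im,tuple(int(v) for v in (u+.5)*4),4,c,-1)
    u=proj(f,[p])[0]*4;x,y=int(u[0])-190,int(u[1])-250
    out.append(im[y:y+450,x:x+380])
cv2.imwrite("pics/s3.png",np.hstack(out))
E
```

```text
[0.56935452 0.05610708 0.18701481]
[287.37796072 218.06040695]
[287.55946521 212.95150185]
[287.76468916 207.1803655 ]
[269.27856803 186.72152102]
[269.1023268  185.91879529]
[268.90222412 185.00735762]
```

View pics/s3.png

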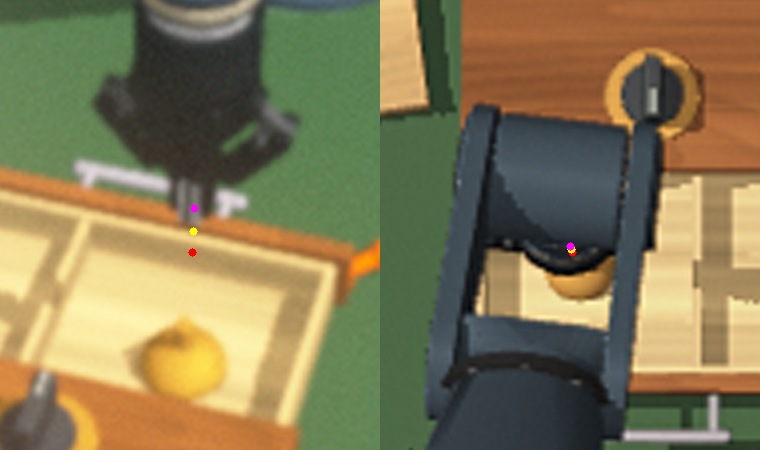

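Both views agree that the fingertips are about 27 mm above the reported TCP, so I'll go lower in guarded steps.

```bash
python3 -m creep '[{"slide":[0,0,0],"twist":[0,0,0],"jaw":-0.2},{"slide":[0,0,0],"twist":[0,0,0],"jaw":-0.2},{"slide":[0,0,-0.7],"twist":[0,0,0],"jaw":-0.2},{"slide":[0,0,-0.9],"twist":[0,0,0],"jaw":-0.2},{"slide":[0,0,-0.9],"twist":[0,0,0],"jaw":-0.2},{"slide":[0,0,-0.9],"twist":[0,0,0],"jaw":-0.2},{"slide":[0,0,-0.2],"twist":[0,0,0],"jaw":-0.2},{"slide":[0,0,-0.2],"twist":[0,0,0],"jaw":-0.2},{"slide":[0,0,0],"twist":[0,0,0],"jaw":-0.2}]'
python3 -m creep '[{"slide":[0,0,-0.2],"twist":[0,0,0],"jaw":-0.2},{"slide":[0,0,-0.2],"twist":[0,0,0],"jaw":-0.2},{"slide":[0,0,0],"twist":[0,0,0],"jaw":-0.2}]'
python3 - <<'E'
from h import *
W=cam("wrist")
cv2.imwrite("pics/w4.png",cv2.resize(W["frame"][100:340,120:420,::-1],None,fx=2,fy=2))
E
```

```text
t: 6.97
eef_pos: [0.57, 0.0561, 0.0927]
tool_rot: [[-1.0, 0.0, -0.001], [0.0, 1.0, 0.0], [0.001, 0.0, -1.0]]
contact_force: [0.1, 0.5, 0.4]
grip_width: 0.601
gripper_force: 0.0
t: 7.22
eef_pos: [0.5701, 0.0561, 0.0831]
tool_rot: [[-1.0, 0.0, 0.0], [0.0, 1.0, -0.0], [-0.0, -0.0, -1.0]]
contact_force: [0.9, 0.6, -0.3]
grip_width: 0.599
gripper_force: 0.0
```

View pics/w4.png

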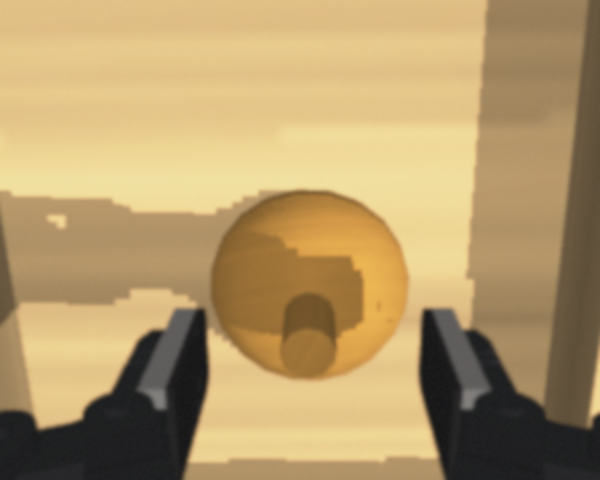

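The stem top at crop (308,352) sits centred between the fingertips, which still look a little high. I'll go 8 mm lower and close.

```bash
python3 -m creep '[{"slide":[0,0,-0.15],"twist":[0,0,0],"jaw":-0.2},{"slide":[0,0,-0.15],"twist":[0,0,0],"jaw":-0.2},{"slide":[0,0,0],"twist":[0,0,0],"jaw":1},{"slide":[0,0,0],"twist":[0,0,0],"jaw":1},{"slide":[0,0,0],"twist":[0,0,0],"jaw":1},{"slide":[0,0,0],"twist":[0,0,0],"jaw":1},{"slide":[0,0,0],"twist":[0,0,0],"jaw":1},{"slide":[0,0,0],"twist":[0,0,0],"jaw":1},{"slide":[0,0,0],"twist":[0,0,0],"jaw":1},{"slide":[0,0,0],"twist":[0,0,0],"jaw":1}]'
```

```text
t: 8.1
eef_pos: [0.5702, 0.056, 0.0757]
tool_rot: [[-1.0, 0.0, 0.0], [0.0, 1.0, -0.0], [-0.0, -0.0, -1.0]]
contact_force: [0.7, -0.5, 0.6]
grip_width: 0.126
gripper_force: 58.6
```

```bash
python3 -m creep '[{"slide":[0,0,0.3],"twist":[0,0,0],"jaw":1},{"slide":[0,0,0.6],"twist":[0,0,0],"jaw":1},{"slide":[0,0,0.8],"twist":[0,0,0],"jaw":1},{"slide":[0,0,0.8],"twist":[0,0,0],"jaw":1},{"slide":[0,0,0.8],"twist":[0,0,0],"jaw":1},{"slide":[0,0,0.7],"twist":[0,0,0],"jaw":1},{"slide":[0,0,0],"twist":[0,0,0],"jaw":1}]'
python3 - <<'E'
from h import *
S=cam("scene");W=cam("wrist");o=get_obs();p=o["eef_pos"];print(p)
for c,f in(("scene",S),("wrist",W)):
  for r in trace(c,"dome")[:2]: print(c,r["score"],r["box"],np.argwhere(r["region"])[:,::-1].mean(0))
print("pred centre if held with underside at tcp+0:", [ (k,proj(S,[p+[0,0,k]])[0],proj(W,[p+[0,0,k]])[0]) for k in(-.0,.012,.03)])
im=cv2.resize(S["frame"][:,:,::-1],None,fx=4,fy=4,interpolation=cv2.INTER_CUBIC)
u=proj(S,[p])[0]*4;x,y=int(u[0])-190,int(u[1])-250
a=im[y:y+450,x:x+380]; b=cv2.resize(W["frame"][100:340,150:390,::-1],(450,450))
cv2.imwrite("pics/s5.png",np.hstack([a,b]))
E
```

```text
t: 8.68
eef_pos: [0.5727, 0.056, 0.1796]
tool_rot: [[-1.0, 0.0, 0.008], [0.0, 1.0, -0.001], [-0.008, -0.001, -1.0]]
contact_force: [0.8, -0.6, -0.2]
grip_width: 0.127
gripper_force: 58.5
[0.57013248 0.05612179 0.17609644]
scene 0.64 [277.3, 208.6, 21.5, 21.6] [285.94637224 221.40694006]
wrist 0.67 [224.1, 199.8, 102.4, 97.2] [276.81625021 239.1672616 ]
pred centre if held with underside at tcp+0: [(-0.0, array([287.19571524, 221.16140258]), array([275.15817942, 237.62045536])), (0.012, array([287.30802926, 217.98467187]), array([275.05707289, 246.23045552])), (0.03, array([287.47936883, 213.14178829]), array([274.87920369, 261.38688683]))]
```

View pics/s5.png

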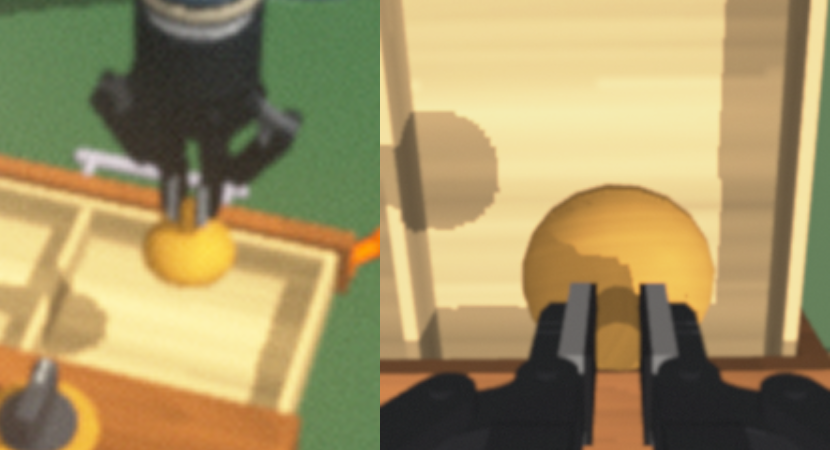

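The dome is held upright by the stem, with its centre at crop (190,250). I'll carry it to the pad.

```bash
python3 -m creep '[{"slide":[0,-0.4,0],"twist":[0,0,0],"jaw":1},{"slide":[0,-0.7,0],"twist":[0,0,0],"jaw":1},{"slide":[0.1,-1,0],"twist":[0,0,0],"jaw":1},{"slide":[0.1,-1,0],"twist":[0,0,0],"jaw":1},{"slide":[0.1,-1,0],"twist":[0,0,0],"jaw":1},{"slide":[0.1,-1,0],"twist":[0,0,0],"jaw":1},{"slide":[0.1,-1,0],"twist":[0,0,0],"jaw":1},{"slide":[0.1,-1,0],"twist":[0,0,0],"jaw":1},{"slide":[0.1,-1,0],"twist":[0,0,0],"jaw":1},{"slide":[0.1,-1,0],"twist":[0,0,0],"jaw":1},{"slide":[0.1,-1,0],"twist":[0,0,0],"jaw":1},{"slide":[0.1,-1,0],"twist":[0,0,0],"jaw":1},{"slide":[0.1,-1,0],"twist":[0,0,0],"jaw":1},{"slide":[0,-1,0],"twist":[0,0,0],"jaw":1},{"slide":[0,-1,0],"twist":[0,0,0],"jaw":1},{"slide":[0,-1,0],"twist":[0,0,0],"jaw":1},{"slide":[0,-0.5,0],"twist":[0,0,0],"jaw":1},{"slide":[0,-0.2,0],"twist":[0,0,0],"jaw":1},{"slide":[0,0,0],"twist":[0,0,0],"jaw":1}]'
python3 -m creep '[{"slide":[0,0,-1],"twist":[0,0,0],"jaw":1},{"slide":[0,0,-1],"twist":[0,0,0],"jaw":1},{"slide":[0,0,-1],"twist":[0,0,0],"jaw":1},{"slide":[0,0,-1],"twist":[0,0,0],"jaw":1},{"slide":[0,0,-1],"twist":[0,0,0],"jaw":1},{"slide":[0,0,0],"twist":[0,0,0],"jaw":1},{"slide":[0,0,0],"twist":[0,0,0],"jaw":1}]'
python3 - <<'E'
from h import *
S=cam("scene");W=cam("wrist");T=cam("top");o=get_obs();p=o["eef_pos"];print(p)
for r in trace("scene","dome")[:2]: print(r["score"],r["box"],np.argwhere(r["region"])[:,::-1].mean(0))
im=cv2.resize(S["frame"][:,:,::-1],None,fx=4,fy=4,interpolation=cv2.INTER_CUBIC)
u=proj(S,[p])[0]*4;x,y=max(int(u[0])-190,0),int(u[1])-250
a=im[y:y+450,x:x+380]; b=cv2.resize(W["frame"][60:380,120:440,::-1],(450,450))
cv2.imwrite("pics/s6.png",np.hstack([a,b]))
E
```

```text
t: 10.47
eef_pos: [0.5967, -0.3398, 0.1744]
tool_rot: [[-1.0, 0.002, -0.001], [0.002, 1.0, 0.001], [0.001, 0.001, -1.0]]
contact_force: [0.4, 0.2, -0.7]
grip_width: 0.127
gripper_force: 58.6
t: 11.05
eef_pos: [0.5965, -0.3363, 0.0491]
tool_rot: [[-1.0, -0.001, -0.004], [-0.001, 1.0, 0.004], [0.004, 0.004, -1.0]]
contact_force: [0.8, 0.1, -0.0]
grip_width: 0.124
gripper_force: 58.6
[ 0.59903679 -0.33923909  0.05280516]
0.73 [142.8, 222.2, 18.9, 13.4] [151.         228.11956522]
0.66 [206.8, 194.6, 122.0, 61.7] [269.79537954 227.15317414]
```

View pics/s6.png

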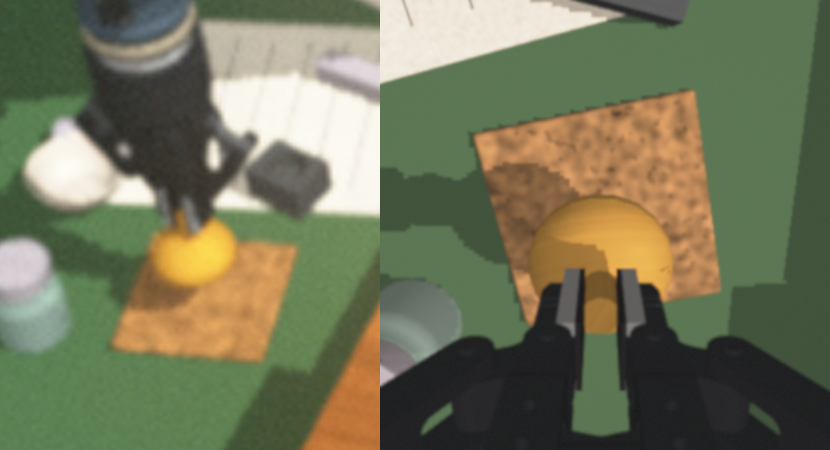

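The dome hangs over the pad's centre. I'll lower it under guard.

```bash
python3 -m creep '[{"slide":[0,0,-0.5],"twist":[0,0,0],"jaw":1},{"slide":[0,0,-0.5],"twist":[0,0,0],"jaw":1},{"slide":[0,0,-0.3],"twist":[0,0,0],"jaw":1},{"slide":[0,0,-0.2],"twist":[0,0,0],"jaw":1},{"slide":[0,0,0],"twist":[0,0,0],"jaw":1},{"slide":[0,0,0],"twist":[0,0,0],"jaw":1}]'
python3 -m creep '[{"slide":[0,0,-0.1],"twist":[0,0,0],"jaw":1},{"slide":[0,0,0],"twist":[0,0,0],"jaw":1},{"slide":[0,0,0],"twist":[0,0,0],"jaw":1}]'
python3 -m creep '[{"slide":[0,0,-0.08],"twist":[0,0,0],"jaw":1},{"slide":[0,0,0],"twist":[0,0,0],"jaw":1},{"slide":[0,0,0],"twist":[0,0,0],"jaw":1}]'
```

```text
t: 11.75
eef_pos: [0.5972, -0.3387, 0.0122]
tool_rot: [[-1.0, 0.0, -0.001], [0.0, 1.0, 0.001], [0.001, 0.001, -1.0]]
contact_force: [0.3, -0.5, -0.7]
grip_width: 0.125
gripper_force: 58.6
t: 12.0
eef_pos: [0.5977, -0.3391, 0.0108]
tool_rot: [[-1.0, 0.0, 0.0], [0.0, 1.0, -0.0], [-0.0, -0.0, -1.0]]
contact_force: [-0.1, 0.6, -0.7]
grip_width: 0.128
gripper_force: 58.6
t: 12.25
eef_pos: [0.5975, -0.3389, 0.0086]
tool_rot: [[-1.0, 0.0, -0.0], [0.0, 1.0, 0.0], [0.0, 0.0, -1.0]]
contact_force: [0.0, -0.9, -0.9]
grip_width: 0.123
gripper_force: 58.6
```

```bash
python3 -m creep '[{"slide":[0,0,-0.08],"twist":[0,0,0],"jaw":1},{"slide":[0,0,0],"twist":[0,0,0],"jaw":1},{"slide":[0,0,0],"twist":[0,0,0],"jaw":1}]'
python3 -m creep '[{"slide":[0,0,-0.06],"twist":[0,0,0],"jaw":1},{"slide":[0,0,0],"twist":[0,0,0],"jaw":1},{"slide":[0,0,0],"twist":[0,0,0],"jaw":1}]' | grep -v rot
```

```text
t: 12.5
eef_pos: [0.5979, -0.3392, 0.0068]
tool_rot: [[-1.0, 0.0, 0.001], [0.0, 1.0, -0.001], [-0.001, -0.001, -1.0]]
contact_force: [0.3, 0.3, -0.9]
grip_width: 0.123
gripper_force: 58.8
t: 12.75
eef_pos: [0.5979, -0.3392, 0.0067]
contact_force: [-1.9, 1.3, 5.7]
grip_width: 0.123
gripper_force: 59.5
```

Contact came at z 0.0067, as predicted. I'll release, rise and move over block A (0.48,-0.325), rotating −104°.

```bash
python3 -m creep '[{"slide":[0,0,0.06],"twist":[0,0,0],"jaw":0.4},{"slide":[0,0,0],"twist":[0,0,0],"jaw":0.2},{"slide":[0,0,0],"twist":[0,0,0],"jaw":0},{"slide":[0,0,0],"twist":[0,0,0],"jaw":-0.2},{"slide":[0,0,0],"twist":[0,0,0],"jaw":-0.2},{"slide":[0,0,0],"twist":[0,0,0],"jaw":-0.2},{"slide":[0,0,0.3],"twist":[0,0,0],"jaw":-0.2},{"slide":[0,0,0.7],"twist":[0,0,0],"jaw":-0.2},{"slide":[0,0,1],"twist":[0,0,0],"jaw":-0.2},{"slide":[0,0,1],"twist":[0,0,0],"jaw":-0.2},{"slide":[0,0,1],"twist":[0,0,0],"jaw":-0.2},{"slide":[0,0,1],"twist":[0,0,0],"jaw":-0.2},{"slide":[0,0,1],"twist":[0,0,0],"jaw":-0.5}]' | grep -v rot
python3 -m creep '[{"slide":[-0.3,0,0],"twist":[0,0,-1],"jaw":-0.8},{"slide":[-0.3,0.1,0],"twist":[0,0,-1],"jaw":-0.8},{"slide":[-0.3,0.1,0],"twist":[0,0,-1],"jaw":-0.8},{"slide":[-0.3,0.1,0],"twist":[0,0,-1],"jaw":-0.8},{"slide":[-0.3,0.1,0],"twist":[0,0,-1],"jaw":-0.8},{"slide":[-0.3,0.1,0],"twist":[0,0,-1],"jaw":-0.8},{"slide":[-0.3,0.1,0],"twist":[0,0,-1],"jaw":-0.8},{"slide":[-0.3,0,0],"twist":[0,0,-1],"jaw":-0.8},{"slide":[-0.3,0,0],"twist":[0,0,-1],"jaw":-0.8},{"slide":[-0.3,0,0],"twist":[0,0,-1],"jaw":-0.8},{"slide":[-0.3,0,0],"twist":[0,0,-1],"jaw":-0.8},{"slide":[-0.3,0,0],"twist":[0,0,-1],"jaw":-0.8},{"slide":[-0.3,0,0],"twist":[0,0,-1],"jaw":-0.8},{"slide":[-0.3,0,0],"twist":[0,0,-1],"jaw":-0.8},{"slide":[-0.3,0,0],"twist":[0,0,-1],"jaw":-0.8},{"slide":[-0.2,0,0],"twist":[0,0,-1],"jaw":-0.8},{"slide":[0,0,0],"twist":[0,0,-1],"jaw":-0.8},{"slide":[0,0,0],"twist":[0,0,-0.35],"jaw":-0.8},{"slide":[0,0,0],"twist":[0,0,0],"jaw":-0.8},{"slide":[0,0,0],"twist":[0,0,0],"jaw":-0.8}]'
cat > look.py <<'E'
from h import *
import sys
# look.py query z x y : refine object nearest (x,y) from the wrist camera, print tool offset
q,z,x,y=sys.argv[1],*map(float,sys.argv[2:5])
W=cam("wrist");o=get_obs();p=o["eef_pos"];c=np.degrees(np.arctan2(o["tool_rot"][1,1],o["tool_rot"][0,1]))
print("tcp",p.round(4),"closing",round(c,1))
for r in trace("wrist",q):
    b=r["box"];edge=b[0]<3 or b[1]<3 or b[0]+b[2]>556 or b[1]+b[3]>416
    m,a,s,P=fit(W,r["region"],z)
    if np.hypot(*(m-[x,y]))>.1: continue
    v,u=np.nonzero(r["region"]);col=W["frame"][v,u].mean(0).round(0)
    cen=P.mean(0);ax=np.array([np.cos(np.radians(a)),np.sin(np.radians(a))])
    t=(P-m)@ax;w=(P-m)@[-ax[1],ax[0]];e=s[0]/2000
    print(round(r["score"],2),"ctr",m.round(4),"ang",round(a,1),"size",s.round(0),"edge" if edge else "","rgb",col,"mean-ctr along",((cen-m)@ax).round(4),"n+ n-",(t>.4*e).sum(),(t<-.4*e).sum())
    print("  centroid",cen.round(4),"units to centre",((m-p[:2])/.025).round(2))
E
python3 look.py block1 .03 .48 -.325
```

```text
t: 13.83
eef_pos: [0.5974, -0.3388, 0.1584]
contact_force: [0.6, -0.6, -0.7]
grip_width: 0.728
gripper_force: 0.0
t: 15.5
eef_pos: [0.4801, -0.324, 0.1571]
tool_rot: [[0.243, 0.97, 0.0], [0.97, -0.243, -0.0], [-0.0, 0.001, -1.0]]
contact_force: [0.5, -0.4, -0.4]
grip_width: 0.901
gripper_force: 0.0
tcp [ 0.4801 -0.324   0.157 ] closing -14.1
0.64 ctr [ 0.4797 -0.3206] ang 76.0 size [54. 40.]  rgb [90. 89. 88.] mean-ctr along 0.0 n+ n- 709 666
  centroid [ 0.4799 -0.3206] units to centre [-0.02  0.13]
```

```bash
python3 -m creep '[{"slide":[0,0.1,-1],"twist":[0,0,0],"jaw":-0.8},{"slide":[0,0,-1],"twist":[0,0,0],"jaw":-0.7},{"slide":[0,0,-1],"twist":[0,0,0],"jaw":-0.6},{"slide":[0,0,-1],"twist":[0,0,0],"jaw":-0.5},{"slide":[0,0,-1],"twist":[0,0,0],"jaw":-0.5},{"slide":[0,0,-0.6],"twist":[0,0,0],"jaw":-0.5},{"slide":[0,0,-0.4],"twist":[0,0,0],"jaw":-0.5},{"slide":[0,0,0],"twist":[0,0,0],"jaw":-0.5},{"slide":[0,0,0],"twist":[0,0,0],"jaw":-0.5}]' | grep -v rot
python3 -m creep '[{"slide":[0,0,-0.2],"twist":[0,0,0],"jaw":-0.5},{"slide":[0,0,-0.2],"twist":[0,0,0],"jaw":-0.5},{"slide":[0,0,0],"twist":[0,0,0],"jaw":-0.5}]' | grep -v rot
python3 -m creep '[{"slide":[0,0,0],"twist":[0,0,0],"jaw":1},{"slide":[0,0,0],"twist":[0,0,0],"jaw":1},{"slide":[0,0,0],"twist":[0,0,0],"jaw":1},{"slide":[0,0,0],"twist":[0,0,0],"jaw":1},{"slide":[0,0,0],"twist":[0,0,0],"jaw":1},{"slide":[0,0,0],"twist":[0,0,0],"jaw":1},{"slide":[0,0,0],"twist":[0,0,0],"jaw":1},{"slide":[0,0,0],"twist":[0,0,0],"jaw":1}]' | grep -v rot
```

```text
t: 16.35
eef_pos: [0.4802, -0.3215, 0.0066]
contact_force: [1.0, 0.4, 0.4]
grip_width: 0.753
gripper_force: 0.0
t: 16.6
eef_pos: [0.4801, -0.3215, -0.0033]
contact_force: [1.2, 0.2, -0.3]
grip_width: 0.755
gripper_force: 0.0
t: 17.27
eef_pos: [0.4802, -0.3216, -0.0031]
contact_force: [-0.7, -0.2, 3.9]
grip_width: -0.003
gripper_force: 1.9
```

The fingers closed on top of the block: the tips are about 32 mm above the reported TCP when shut. I'll rise, reopen and go lower.

```bash
python3 -m creep '[{"slide":[0,0,0.6],"twist":[0,0,0],"jaw":1},{"slide":[0,0,0.6],"twist":[0,0,0],"jaw":-0.6},{"slide":[0,0,0],"twist":[0,0,0],"jaw":-0.6},{"slide":[0,0,0],"twist":[0,0,0],"jaw":-0.6},{"slide":[0,0,0],"twist":[0,0,0],"jaw":-0.6},{"slide":[0,0,0],"twist":[0,0,0],"jaw":-0.6},{"slide":[0,0,0],"twist":[0,0,0],"jaw":-0.6},{"slide":[0,0,0],"twist":[0,0,0],"jaw":-0.6}]' | grep -v rot
python3 -m creep '[{"slide":[0,0,-0.6],"twist":[0,0,0],"jaw":-0.5},{"slide":[0,0,-0.6],"twist":[0,0,0],"jaw":-0.5},{"slide":[0,0,-0.3],"twist":[0,0,0],"jaw":-0.5},{"slide":[0,0,-0.3],"twist":[0,0,0],"jaw":-0.5},{"slide":[0,0,-0.2],"twist":[0,0,0],"jaw":-0.5},{"slide":[0,0,0],"twist":[0,0,0],"jaw":-0.5},{"slide":[0,0,0],"twist":[0,0,0],"jaw":-0.5}]' | grep -v rot
python3 -m creep '[{"slide":[0,0,0],"twist":[0,0,0],"jaw":1},{"slide":[0,0,0],"twist":[0,0,0],"jaw":1},{"slide":[0,0,0],"twist":[0,0,0],"jaw":1},{"slide":[0,0,0],"twist":[0,0,0],"jaw":1},{"slide":[0,0,0],"twist":[0,0,0],"jaw":1},{"slide":[0,0,0],"twist":[0,0,0],"jaw":1}]' | grep -v rot
```

```text
t: 17.93
eef_pos: [0.4797, -0.3211, 0.0259]
contact_force: [1.5, 0.2, -0.1]
grip_width: 0.802
gripper_force: 0.0
t: 18.52
eef_pos: [0.4801, -0.3215, -0.0235]
contact_force: [0.0, -0.0, -0.0]
grip_width: 0.748
gripper_force: 0.0
t: 19.02
eef_pos: [0.4805, -0.3218, -0.0225]
contact_force: [-0.7, -0.2, 4.7]
grip_width: 0.454
gripper_force: 63.0
```

Gripped at 39 mm. I'll lift it and carry it over the narrow bay.

```bash
python3 -m creep '[{"slide":[0,0,0.3],"twist":[0,0,0],"jaw":1},{"slide":[0,0,0.8],"twist":[0,0,0],"jaw":1},{"slide":[0,0,1],"twist":[0,0,0],"jaw":1},{"slide":[0,0,1],"twist":[0,0,0],"jaw":1},{"slide":[0,0,1],"twist":[0,0,0],"jaw":1},{"slide":[0,0,1],"twist":[0,0,0],"jaw":1},{"slide":[0,0,0.9],"twist":[0,0,0],"jaw":1},{"slide":[0,0,0.5],"twist":[0,0,0],"jaw":1},{"slide":[0,0,0],"twist":[0,0,0],"jaw":1}]' | grep -v rot
python3 -m creep '[{"slide":[0.3,0.3,0],"twist":[0,0,-0.5],"jaw":1},{"slide":[0.35,0.7,0],"twist":[0,0,-1],"jaw":1},{"slide":[0.35,0.7,0],"twist":[0,0,-1],"jaw":1},{"slide":[0.35,0.7,0],"twist":[0,0,-1],"jaw":1},{"slide":[0.35,0.7,0],"twist":[0,0,-1],"jaw":1},{"slide":[0.35,0.7,0],"twist":[0,0,-1],"jaw":1},{"slide":[0.35,0.7,0],"twist":[0,0,-1],"jaw":1},{"slide":[0.35,0.7,0],"twist":[0,0,-1],"jaw":1},{"slide":[0.35,0.7,0],"twist":[0,0,-1],"jaw":1},{"slide":[0.35,0.7,0],"twist":[0,0,-1],"jaw":1},{"slide":[0.35,0.7,0],"twist":[0,0,-1],"jaw":1},{"slide":[0.35,0.7,0],"twist":[0,0,-1],"jaw":1},{"slide":[0.35,0.7,0],"twist":[0,0,-1],"jaw":1},{"slide":[0.1,0.6,0],"twist":[0,0,-0.1],"jaw":1},{"slide":[0,0,0],"twist":[0,0,0],"jaw":1},{"slide":[0,0,0],"twist":[0,0,0],"jaw":1},{"slide":[0,0,0],"twist":[0,0,0],"jaw":1}]'
python3 - <<'E'
from h import *
S=cam("scene");W=cam("wrist");o=get_obs();p=o["eef_pos"];print(p)
im=cv2.resize(S["frame"][:,:,::-1],None,fx=4,fy=4,interpolation=cv2.INTER_CUBIC)
u=proj(S,[p])[0]*4;x,y=max(int(u[0])-190,0),int(u[1])-250
a=im[y:y+450,x:x+300]; b=cv2.resize(W["frame"][:,:,::-1],(500,375));b=cv2.copyMakeBorder(b,0,75,0,0,0)
cv2.imwrite("pics/s7.png",np.hstack([a,b]))
E
```

```text
t: 19.77
eef_pos: [0.4812, -0.3224, 0.1419]
contact_force: [0.6, 1.2, -3.9]
grip_width: 0.454
gripper_force: 62.0
t: 21.18
eef_pos: [0.594, -0.0891, 0.1378]
tool_rot: [[1.0, 0.005, -0.003], [0.005, -1.0, 0.0], [-0.003, -0.0, -1.0]]
contact_force: [0.8, 0.5, -3.8]
grip_width: 0.455
gripper_force: 61.9
[ 0.59441505 -0.08973677  0.13845875]
```

View pics/s7.png

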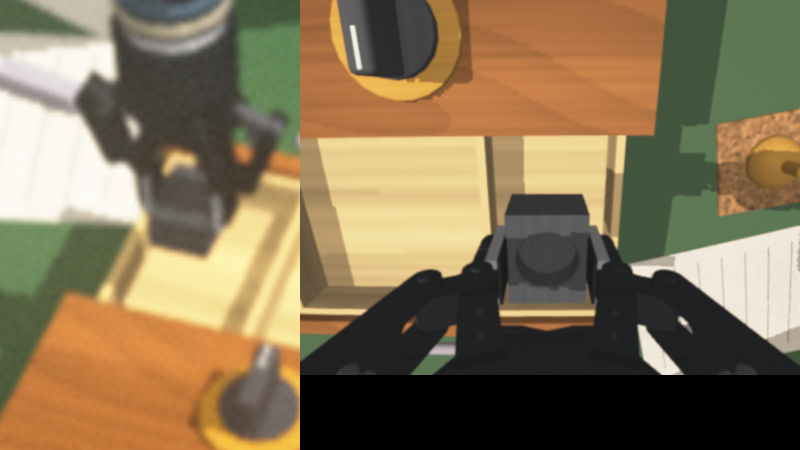

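The block is held squarely over the narrow bay, and the dome is standing on the pad at right. Lowering now.

```bash
python3 -m creep '[{"slide":[0,0,-0.7],"twist":[0,0,0],"jaw":1},{"slide":[0,0,-0.9],"twist":[0,0,0],"jaw":1},{"slide":[0,0,-0.8],"twist":[0,0,0],"jaw":1},{"slide":[0,0,-0.5],"twist":[0,0,0],"jaw":1},{"slide":[0,0,-0.3],"twist":[0,0,0],"jaw":1},{"slide":[0,0,0],"twist":[0,0,0],"jaw":1},{"slide":[0,0,0],"twist":[0,0,0],"jaw":1}]' | grep -v rot
python3 -m creep '[{"slide":[0,0,-0.1],"twist":[0,0,0],"jaw":1},{"slide":[0,0,0],"twist":[0,0,0],"jaw":1},{"slide":[0,0,0],"twist":[0,0,0],"jaw":1}]' | grep -v rot
python3 -m creep '[{"slide":[0,0,-0.08],"twist":[0,0,0],"jaw":1},{"slide":[0,0,0],"twist":[0,0,0],"jaw":1},{"slide":[0,0,0],"twist":[0,0,0],"jaw":1}]' | grep -v rot
```

```text
t: 21.87
eef_pos: [0.5952, -0.0896, 0.0591]
contact_force: [0.9, -0.6, -4.3]
grip_width: 0.45
gripper_force: 61.8
t: 22.12
eef_pos: [0.5956, -0.0891, 0.0574]
contact_force: [-0.6, 0.9, -4.6]
grip_width: 0.449
gripper_force: 61.8
t: 22.37
eef_pos: [0.595, -0.0888, 0.0547]
contact_force: [0.8, 0.3, -4.4]
grip_width: 0.454
gripper_force: 61.8
```

```bash
python3 -m creep '[{"slide":[0,0,-0.06],"twist":[0,0,0],"jaw":1},{"slide":[0,0,0],"twist":[0,0,0],"jaw":1},{"slide":[0,0,0],"twist":[0,0,0],"jaw":1}]' | grep -v rot
python3 -m creep '[{"slide":[0,0,-0.06],"twist":[0,0,0],"jaw":1},{"slide":[0,0,0],"twist":[0,0,0],"jaw":1},{"slide":[0,0,0],"twist":[0,0,0],"jaw":1}]' | grep -v rot
```

```text
t: 22.62
eef_pos: [0.5949, -0.0889, 0.053]
contact_force: [0.5, 0.6, -3.4]
grip_width: 0.451
gripper_force: 61.8
t: 22.87
eef_pos: [0.5957, -0.0889, 0.0525]
contact_force: [-1.1, 0.2, 2.4]
grip_width: 0.454
gripper_force: 62.6
```

The block is seated. I'll release, rise and go over punch A (0.357,-0.30).

```bash
python3 -m creep '[{"slide":[0,0,0.05],"twist":[0,0,0],"jaw":-0.15},{"slide":[0,0,0],"twist":[0,0,0],"jaw":-0.15},{"slide":[0,0,0],"twist":[0,0,0],"jaw":-0.15},{"slide":[0,0,0],"twist":[0,0,0],"jaw":-0.15},{"slide":[0,0,0.4],"twist":[0,0,0],"jaw":-0.15},{"slide":[0,0,1],"twist":[0,0,0],"jaw":-0.15},{"slide":[0,0,1],"twist":[0,0,0],"jaw":-0.15},{"slide":[0,0,1],"twist":[0,0,0],"jaw":-0.15}]' | grep -v rot
python3 -m creep '[{"slide":[-0.3,-0.3,0.2],"twist":[0,0,0.5],"jaw":-0.15},{"slide":[-0.7,-0.6,0.2],"twist":[0,0,1],"jaw":-0.15},{"slide":[-0.7,-0.6,0],"twist":[0,0,1],"jaw":-0.15},{"slide":[-0.7,-0.6,0],"twist":[0,0,1],"jaw":-0.15},{"slide":[-0.7,-0.6,0],"twist":[0,0,1],"jaw":-0.15},{"slide":[-0.7,-0.6,0],"twist":[0,0,1],"jaw":-0.15},{"slide":[-0.7,-0.6,0],"twist":[0,0,1],"jaw":-0.15},{"slide":[-0.7,-0.6,0],"twist":[0,0,1],"jaw":-0.15},{"slide":[-0.7,-0.6,0],"twist":[0,0,1],"jaw":-0.15},{"slide":[-0.7,-0.6,0],"twist":[0,0,1],"jaw":-0.15},{"slide":[-0.7,-0.6,0],"twist":[0,0,1],"jaw":-0.15},{"slide":[-0.7,-0.6,0],"twist":[0,0,1],"jaw":-0.15},{"slide":[-0.7,-0.6,0],"twist":[0,0,1],"jaw":-0.15},{"slide":[-0.7,-0.6,0],"twist":[0,0,1],"jaw":-0.15},{"slide":[-0.1,-0.3,0],"twist":[0,0,0],"jaw":-0.15},{"slide":[0,0,0],"twist":[0,0,0],"jaw":-0.15},{"slide":[0,0,0],"twist":[0,0,0],"jaw":-0.15}]' |grep -v rot
python3 look.py punch1 .02 .357 -.30
python3 - <<'E'
from h import *
# where are all the pieces now (top view)
T=cam("top")
for q,z in(("punch1",.02),("block1",.03),("dome",.03)):
    for r in trace("top",q):
        if r["score"]>.3:
            m,a,s,P=fit(T,r["region"],z);print(q,round(r["score"],2),m.round(3),round(a),s.round(0),P.mean(0).round(3))
E
```

```text
t: 23.53
eef_pos: [0.5948, -0.0889, 0.1391]
contact_force: [-0.0, -0.1, 0.5]
grip_width: 0.573
gripper_force: 0.0
t: 24.95
eef_pos: [0.358, -0.2993, 0.1483]
contact_force: [0.3, -0.1, 0.5]
grip_width: 0.577
gripper_force: 0.0
tcp [ 0.3581 -0.2987  0.1482] closing -8.8
0.91 ctr [ 0.3591 -0.2957] ang 80.7 size [119.  22.]  rgb [179. 167. 168.] mean-ctr along -0.0005 n+ n- 677 735
  centroid [ 0.3586 -0.2962] units to centre [0.04 0.12]
punch1 0.68 [0.25  0.347] 167 [112.  27.] [0.247 0.347]
punch1 0.63 [0.407 0.118] 136 [113.  19.] [0.411 0.114]
punch1 0.52 [0.391 0.293] 82 [115.  22.] [0.391 0.292]
punch1 0.45 [0.479 0.324] 99 [119.  23.] [0.48  0.322]
punch1 0.43 [ 0.363 -0.271] 82 [62. 20.] [ 0.363 -0.27 ]
punch1 0.31 [ 0.545 -0.01 ] 91 [314. 230.] [ 0.561 -0.006]
block1 0.75 [0.602 0.29 ] 109 [53. 45.] [0.602 0.29 ]
block1 0.7 [ 0.595 -0.331] 101 [112. 110.] [ 0.593 -0.332]
block1 0.62 [ 0.605 -0.097] 0 [55. 44.] [ 0.604 -0.096]
dome 0.76 [ 0.596 -0.337] 91 [59. 59.] [ 0.598 -0.337]
```

```bash
sed -i '$d' look.py; cat >> look.py <<'E'
    print("  units to centre",((m-p[:2])/.025).round(2),"width mm by 10 mm bin along +axis",[int(round(1000*np.ptp(w[(t>=k/1e3)&(t<(k+10)/1e3)]))) if ((t>=k/1e3)&(t<(k+10)/1e3)).sum()>2 else 0 for k in range(-60,60,10)])
E
python3 look.py punch1 .02 .357 -.30
```

```text
tcp [ 0.358  -0.2983  0.1478] closing -8.7
0.76 ctr [ 0.3587 -0.2953] ang 82.1 size [119.  23.]  rgb [181. 168. 169.] mean-ctr along 0.0001 n+ n- 724 747
  units to centre [0.03 0.12] width mm by 10 mm bin along +axis [21, 22, 21, 22, 23, 23, 22, 23, 15, 14, 22, 21]
```

```bash
python3 -m creep '[{"slide":[-0.08,-0.6,-0.5],"twist":[0,0,0],"jaw":-0.15},{"slide":[0,0,-1],"twist":[0,0,0],"jaw":-0.15},{"slide":[0,0,-1],"twist":[0,0,0],"jaw":-0.1},{"slide":[0,0,-1],"twist":[0,0,0],"jaw":-0.1},{"slide":[0,0,-1],"twist":[0,0,0],"jaw":-0.1},{"slide":[0,0,-1],"twist":[0,0,0],"jaw":-0.1},{"slide":[0,0,-0.5],"twist":[0,0,0],"jaw":-0.1},{"slide":[0,0,-0.3],"twist":[0,0,0],"jaw":-0.1},{"slide":[0,0,-0.2],"twist":[0,0,0],"jaw":-0.1},{"slide":[0,0,-0.2],"twist":[0,0,0],"jaw":-0.1},{"slide":[0,0,0],"twist":[0,0,0],"jaw":-0.1},{"slide":[0,0,0],"twist":[0,0,0],"jaw":-0.1}]' | grep -v rot
python3 -m creep '[{"slide":[0,0,-0.12],"twist":[0,0,0],"jaw":-0.1},{"slide":[0,0,0],"twist":[0,0,0],"jaw":-0.1}]' | grep -v rot
python3 -m creep '[{"slide":[0,0,0],"twist":[0,0,0],"jaw":1},{"slide":[0,0,0],"twist":[0,0,0],"jaw":1},{"slide":[0,0,0],"twist":[0,0,0],"jaw":1},{"slide":[0,0,0],"twist":[0,0,0],"jaw":1},{"slide":[0,0,0],"twist":[0,0,0],"jaw":1},{"slide":[0,0,0],"twist":[0,0,0],"jaw":1}]' | grep -v rot
```

```text
t: 26.35
eef_pos: [0.3559, -0.3143, -0.0192]
contact_force: [-0.5, 0.2, 0.6]
grip_width: 0.554
gripper_force: 0.0
t: 26.52
eef_pos: [0.3558, -0.3143, -0.0223]
contact_force: [-0.5, -0.2, 0.3]
grip_width: 0.552
gripper_force: 0.0
t: 27.02
eef_pos: [0.3558, -0.3142, -0.022]
contact_force: [-0.1, 0.7, 5.8]
grip_width: 0.236
gripper_force: 59.1
```

Punch A is gripped at 20 mm. I'll lift it and carry it to the wide bay at y=0.004.

```bash
python3 -m creep '[{"slide":[0,0,0.3],"twist":[0,0,0],"jaw":1},{"slide":[0,0,0.8],"twist":[0,0,0],"jaw":1},{"slide":[0,0,1],"twist":[0,0,0],"jaw":1},{"slide":[0,0,1],"twist":[0,0,0],"jaw":1},{"slide":[0,0,1],"twist":[0,0,0],"jaw":1},{"slide":[0,0,1],"twist":[0,0,0],"jaw":1},{"slide":[0,0,0.9],"twist":[0,0,0],"jaw":1},{"slide":[0,0,0.5],"twist":[0,0,0],"jaw":1},{"slide":[0,0,0],"twist":[0,0,0],"jaw":1}]' | grep -v rot
python3 -m creep '[{"slide":[0.25,0.35,0],"twist":[0,0,-0.4],"jaw":1},{"slide":[0.5,0.85,0],"twist":[0,0,-0.9],"jaw":1},{"slide":[0.5,0.85,0],"twist":[0,0,-0.9],"jaw":1},{"slide":[0.5,0.85,0],"twist":[0,0,-0.9],"jaw":1},{"slide":[0.5,0.85,0],"twist":[0,0,-0.9],"jaw":1},{"slide":[0.5,0.85,0],"twist":[0,0,-0.9],"jaw":1},{"slide":[0.5,0.85,0],"twist":[0,0,-0.9],"jaw":1},{"slide":[0.5,0.85,0],"twist":[0,0,-0.9],"jaw":1},{"slide":[0.5,0.85,0],"twist":[0,0,-0.9],"jaw":1},{"slide":[0.5,0.85,0],"twist":[0,0,-0.9],"jaw":1},{"slide":[0.5,0.85,0],"twist":[0,0,-0.9],"jaw":1},{"slide":[0.5,0.85,0],"twist":[0,0,-0.9],"jaw":1},{"slide":[0.5,0.85,0],"twist":[0,0,-0.9],"jaw":1},{"slide":[0.5,0.85,0],"twist":[0,0,-0.9],"jaw":1},{"slide":[0.5,0.85,0],"twist":[0,0,-0.9],"jaw":1},{"slide":[0,0.5,0],"twist":[0,0,-0.45],"jaw":1},{"slide":[0,0,0],"twist":[0,0,0],"jaw":1},{"slide":[0,0,0],"twist":[0,0,0],"jaw":1},{"slide":[0,0,0],"twist":[0,0,0],"jaw":1}]'
python3 - <<'E'
from h import *
W=cam("wrist");b=W["frame"][:,:,::-1];cv2.imwrite("pics/w8.png",b)
E
```

```text
t: 27.77
eef_pos: [0.3563, -0.315, 0.1424]
contact_force: [0.5, -1.0, -4.4]
grip_width: 0.239
gripper_force: 59.7
t: 29.35
eef_pos: [0.5355, 0.0045, 0.1387]
tool_rot: [[1.0, 0.011, -0.003], [0.011, -1.0, 0.0], [-0.003, -0.0, -1.0]]
contact_force: [0.0, -0.8, -3.5]
grip_width: 0.238
gripper_force: 59.6
```

View pics/w8.png

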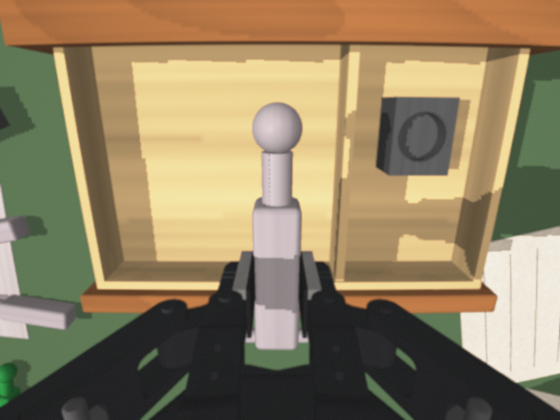

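The punch is held level over the wide bay, ball at (277,128), and the block lies in the narrow bay at (418,136). Lowering now.

```bash
python3 -m creep '[{"slide":[0,0,-0.7],"twist":[0,0,0],"jaw":1},{"slide":[0,0,-0.9],"twist":[0,0,0],"jaw":1},{"slide":[0,0,-0.9],"twist":[0,0,0],"jaw":1},{"slide":[0,0,-0.5],"twist":[0,0,0],"jaw":1},{"slide":[0,0,-0.3],"twist":[0,0,0],"jaw":1},{"slide":[0,0,0],"twist":[0,0,0],"jaw":1},{"slide":[0,0,0],"twist":[0,0,0],"jaw":1}]' | grep -v rot
python3 -m creep '[{"slide":[0,0,-0.1],"twist":[0,0,0],"jaw":1},{"slide":[0,0,0],"twist":[0,0,0],"jaw":1},{"slide":[0,0,0],"twist":[0,0,0],"jaw":1}]' | grep -v rot
python3 -m creep '[{"slide":[0,0,-0.06],"twist":[0,0,0],"jaw":1},{"slide":[0,0,0],"twist":[0,0,0],"jaw":1},{"slide":[0,0,0],"twist":[0,0,0],"jaw":1}]' | grep -v rot
```

```text
t: 29.98
eef_pos: [0.5369, 0.0041, 0.0574]
contact_force: [-0.2, 0.0, -3.2]
grip_width: 0.234
gripper_force: 59.6
t: 30.23
eef_pos: [0.5374, 0.0047, 0.0556]
contact_force: [0.3, 0.3, -3.6]
grip_width: 0.238
gripper_force: 59.6
t: 30.48
eef_pos: [0.5368, 0.0049, 0.0535]
contact_force: [-0.9, -0.2, -4.4]
grip_width: 0.231
gripper_force: 59.6
```

```bash
python3 -m creep '[{"slide":[0,0,-0.07],"twist":[0,0,0],"jaw":1},{"slide":[0,0,0],"twist":[0,0,0],"jaw":1},{"slide":[0,0,0],"twist":[0,0,0],"jaw":1}]' | grep -v rot
python3 -m creep '[{"slide":[0,0,0],"twist":[0,0,0],"jaw":0.2},{"slide":[0,0,0],"twist":[0,0,0],"jaw":0.2},{"slide":[0,0,0],"twist":[0,0,0],"jaw":0.2},{"slide":[0,0,0],"twist":[0,0,0],"jaw":0.2},{"slide":[0,0,0.4],"twist":[0,0,0],"jaw":0.2},{"slide":[0,0,1],"twist":[0,0,0],"jaw":0.2},{"slide":[0,0,1],"twist":[0,0,0],"jaw":0},{"slide":[0,0,1],"twist":[0,0,0],"jaw":-0.1},{"slide":[0,0,0.2],"twist":[0,0,0],"jaw":-0.1}]' | grep -v rot
python3 -m creep '[{"slide":[-0.2,0.4,0],"twist":[0,0,0.5],"jaw":-0.1},{"slide":[-0.4,0.8,0],"twist":[0,0,1],"jaw":-0.1},{"slide":[-0.45,0.8,0],"twist":[0,0,1],"jaw":-0.1},{"slide":[-0.45,0.8,0],"twist":[0,0,1],"jaw":-0.1},{"slide":[-0.45,0.8,0],"twist":[0,0,1],"jaw":-0.1},{"slide":[-0.45,0.8,0],"twist":[0,0,1],"jaw":-0.1},{"slide":[-0.45,0.8,0],"twist":[0,0,1],"jaw":-0.1},{"slide":[-0.45,0.8,0],"twist":[0,0,1],"jaw":-0.1},{"slide":[-0.45,0.8,0],"twist":[0,0,1],"jaw":-0.1},{"slide":[-0.45,0.8,0],"twist":[0,0,1],"jaw":-0.1},{"slide":[-0.45,0.8,0],"twist":[0,0,1],"jaw":-0.1},{"slide":[-0.45,0.8,0],"twist":[0,0,1],"jaw":-0.1},{"slide":[-0.45,0.8,0],"twist":[0,0,1],"jaw":-0.1},{"slide":[-0.4,0.8,0],"twist":[0,0,1],"jaw":-0.1},{"slide":[0,0,0],"twist":[0,0,0],"jaw":-0.1},{"slide":[0,0,0],"twist":[0,0,0],"jaw":-0.1},{"slide":[0,0,0],"twist":[0,0,0],"jaw":-0.1}]' | grep -v rot
python3 look.py punch1 .02 .391 .29; python3 look.py block1 .03 .602 .29
```

```text
t: 30.73
eef_pos: [0.538, 0.0049, 0.0529]
contact_force: [-0.7, 0.6, 5.2]
grip_width: 0.235
gripper_force: 60.7
t: 31.48
eef_pos: [0.5396, 0.0044, 0.146]
contact_force: [0.5, -1.0, -0.2]
grip_width: 0.553
gripper_force: 0.0
t: 32.9
eef_pos: [0.3882, 0.2745, 0.1416]
contact_force: [1.4, -0.3, 0.2]
grip_width: 0.551
gripper_force: 0.0
tcp [0.3884 0.2743 0.1415] closing -8.5
0.87 ctr [0.4774 0.3277] ang 100.0 size [120.  25.]  rgb [198. 187. 190.] mean-ctr along -0.0012 n+ n- 892 992
  units to centre [3.56 2.14] width mm by 10 mm bin along +axis [24, 25, 25, 24, 25, 25, 25, 24, 15, 15, 22, 22]
0.71 ctr [0.3911 0.2958] ang 81.0 size [119.  22.]  rgb [209. 198. 200.] mean-ctr along -0.0015 n+ n- 702 795
  units to centre [0.11 0.86] width mm by 10 mm bin along +axis [22, 21, 21, 21, 21, 21, 20, 20, 13, 13, 20, 19]
tcp [0.3886 0.2741 0.1416] closing -8.5
0.55 ctr [0.5931 0.2973] ang 110.6 size [60. 54.]  rgb [85. 85. 85.] mean-ctr along 0.001 n+ n- 1136 980
  units to centre [8.18 0.93] width mm by 10 mm bin along +axis [0, 0, 0, 48, 54, 54, 54, 54, 53, 0, 0, 0]
```

```bash
python3 -m creep '[{"slide":[0,0.1,-0.5],"twist":[0,0,0],"jaw":-0.1},{"slide":[0,0,-1],"twist":[0,0,0],"jaw":-0.1},{"slide":[0,0,-1],"twist":[0,0,0],"jaw":-0.1},{"slide":[0,0,-1],"twist":[0,0,0],"jaw":-0.1},{"slide":[0,0,-1],"twist":[0,0,0],"jaw":-0.1},{"slide":[0,0,-0.8],"twist":[0,0,0],"jaw":-0.1},{"slide":[0,0,-0.5],"twist":[0,0,0],"jaw":-0.1},{"slide":[0,0,-0.4],"twist":[0,0,0],"jaw":-0.1},{"slide":[0,0,-0.3],"twist":[0,0,0],"jaw":-0.1},{"slide":[0,0,0],"twist":[0,0,0],"jaw":-0.1},{"slide":[0,0,0],"twist":[0,0,0],"jaw":-0.1}]' | grep -v rot
python3 -m creep '[{"slide":[0,0,0],"twist":[0,0,0],"jaw":1},{"slide":[0,0,0],"twist":[0,0,0],"jaw":1},{"slide":[0,0,0],"twist":[0,0,0],"jaw":1},{"slide":[0,0,0],"twist":[0,0,0],"jaw":1},{"slide":[0,0,0],"twist":[0,0,0],"jaw":1},{"slide":[0,0,0],"twist":[0,0,0],"jaw":1}]' | grep -v rot
```

```text
t: 34.02
eef_pos: [0.3883, 0.2772, -0.0208]
contact_force: [0.1, 0.7, 0.5]
grip_width: 0.548
gripper_force: 0.0
t: 34.52
eef_pos: [0.3886, 0.2776, -0.0198]
contact_force: [-0.7, -0.5, 5.9]
grip_width: 0.236
gripper_force: 59.7
```

```bash
python3 -m creep '[{"slide":[0,0,0.3],"twist":[0,0,0],"jaw":1},{"slide":[0,0,0.8],"twist":[0,0,0],"jaw":1},{"slide":[0,0,1],"twist":[0,0,0],"jaw":1},{"slide":[0,0,1],"twist":[0,0,0],"jaw":1},{"slide":[0,0,1],"twist":[0,0,0],"jaw":1},{"slide":[0,0,1],"twist":[0,0,0],"jaw":1},{"slide":[0,0,0.9],"twist":[0,0,0],"jaw":1},{"slide":[0,0,0.5],"twist":[0,0,0],"jaw":1},{"slide":[0,0,0],"twist":[0,0,0],"jaw":1}]' | grep -v rot
python3 -m creep '[{"slide":[0.2,-0.3,0],"twist":[0,0,-0.4],"jaw":1},{"slide":[0.4,-0.6,0],"twist":[0,0,-0.9],"jaw":1},{"slide":[0.4,-0.6,0],"twist":[0,0,-0.9],"jaw":1},{"slide":[0.4,-0.6,0],"twist":[0,0,-0.9],"jaw":1},{"slide":[0.4,-0.6,0],"twist":[0,0,-0.9],"jaw":1},{"slide":[0.4,-0.6,0],"twist":[0,0,-0.9],"jaw":1},{"slide":[0.4,-0.6,0],"twist":[0,0,-0.9],"jaw":1},{"slide":[0.4,-0.6,0],"twist":[0,0,-0.9],"jaw":1},{"slide":[0.4,-0.6,0],"twist":[0,0,-0.9],"jaw":1},{"slide":[0.4,-0.6,0],"twist":[0,0,-0.9],"jaw":1},{"slide":[0.4,-0.6,0],"twist":[0,0,-0.9],"jaw":1},{"slide":[0.4,-0.6,0],"twist":[0,0,-0.9],"jaw":1},{"slide":[0.4,-0.6,0],"twist":[0,0,-0.9],"jaw":1},{"slide":[0.4,-0.6,0],"twist":[0,0,-0.9],"jaw":1},{"slide":[0.4,-0.6,0],"twist":[0,0,-0.9],"jaw":1},{"slide":[0.15,-0.3,0],"twist":[0,0,-0.45],"jaw":1},{"slide":[0,0,0],"twist":[0,0,0],"jaw":1},{"slide":[0,0,0],"twist":[0,0,0],"jaw":1},{"slide":[0,0,0],"twist":[0,0,0],"jaw":1}]'
python3 look.py punch1 .16 .555 .05
```

```text
t: 35.27
eef_pos: [0.3894, 0.278, 0.1445]
contact_force: [-0.4, 0.7, -2.8]
grip_width: 0.233
gripper_force: 59.4
t: 36.85
eef_pos: [0.5351, 0.0526, 0.1403]
tool_rot: [[1.0, 0.016, -0.004], [0.016, -1.0, 0.001], [-0.004, -0.001, -1.0]]
contact_force: [0.6, 0.7, -3.3]
grip_width: 0.235
gripper_force: 59.4
tcp [0.5353 0.0529 0.1406] closing -89.1
0.9 ctr [0.5434 0.053 ] ang 0.8 size [138.  26.]  rgb [187. 175. 176.] mean-ctr along 0.0035 n+ n- 3111 2606
  units to centre [0.32 0.01] width mm by 10 mm bin along +axis [25, 25, 24, 23, 23, 25, 25, 25, 23, 15, 17, 23]
0.66 ctr [0.5725 0.0209] ang 0.5 size [85. 18.]  rgb [177. 165. 165.] mean-ctr along -0.0003 n+ n- 1346 1442
  units to centre [ 1.49 -1.28] width mm by 10 mm bin along +axis [0, 15, 18, 17, 18, 18, 17, 16, 10, 15, 11, 0]
```

```bash
python3 -m creep '[{"slide":[0,0,-0.7],"twist":[0,0,0],"jaw":1},{"slide":[0,0,-0.9],"twist":[0,0,0],"jaw":1},{"slide":[0,0,-0.9],"twist":[0,0,0],"jaw":1},{"slide":[0,0,-0.5],"twist":[0,0,0],"jaw":1},{"slide":[0,0,-0.3],"twist":[0,0,0],"jaw":1},{"slide":[0,0,0],"twist":[0,0,0],"jaw":1},{"slide":[0,0,0],"twist":[0,0,0],"jaw":1}]' | grep -v rot
python3 -m creep '[{"slide":[0,0,-0.1],"twist":[0,0,0],"jaw":1},{"slide":[0,0,0],"twist":[0,0,0],"jaw":1},{"slide":[0,0,0],"twist":[0,0,0],"jaw":1}]' | grep -v rot
python3 -m creep '[{"slide":[0,0,-0.07],"twist":[0,0,0],"jaw":1},{"slide":[0,0,0],"twist":[0,0,0],"jaw":1},{"slide":[0,0,0],"twist":[0,0,0],"jaw":1}]' | grep -v rot
```

```text
t: 37.53
eef_pos: [0.5369, 0.0527, 0.0592]
contact_force: [-0.3, -0.3, -2.7]
grip_width: 0.237
gripper_force: 59.3
t: 37.78
eef_pos: [0.5373, 0.0523, 0.0574]
contact_force: [-1.4, 0.4, -3.6]
grip_width: 0.238
gripper_force: 59.4
t: 38.03
eef_pos: [0.5373, 0.0523, 0.0552]
contact_force: [0.5, -0.2, -2.0]
grip_width: 0.237
gripper_force: 59.6
```

```bash
python3 -m creep '[{"slide":[0,0,-0.06],"twist":[0,0,0],"jaw":1},{"slide":[0,0,0],"twist":[0,0,0],"jaw":1},{"slide":[0,0,0],"twist":[0,0,0],"jaw":1}]' | grep -v rot
python3 -m creep '[{"slide":[0,0,0],"twist":[0,0,0],"jaw":0.2},{"slide":[0,0,0],"twist":[0,0,0],"jaw":0.2},{"slide":[0,0,0],"twist":[0,0,0],"jaw":0.2},{"slide":[0,0,0],"twist":[0,0,0],"jaw":0.2},{"slide":[0,0,0.4],"twist":[0,0,0],"jaw":0.2},{"slide":[0,0,1],"twist":[0,0,0],"jaw":0.2},{"slide":[0,0,1],"twist":[0,0,0],"jaw":0},{"slide":[0,0,1],"twist":[0,0,0],"jaw":-0.1},{"slide":[0,0,0.2],"twist":[0,0,0],"jaw":-0.1}]' | grep -v rot
python3 -m creep '[{"slide":[-0.1,0.3,0],"twist":[0,0,0.4],"jaw":-0.1},{"slide":[-0.1,0.6,0],"twist":[0,0,1],"jaw":-0.1},{"slide":[-0.1,0.6,0],"twist":[0,0,1],"jaw":-0.1},{"slide":[-0.1,0.6,0],"twist":[0,0,1],"jaw":-0.1},{"slide":[-0.1,0.6,0],"twist":[0,0,1],"jaw":-0.1},{"slide":[-0.1,0.6,0],"twist":[0,0,1],"jaw":-0.1},{"slide":[-0.1,0.6,0],"twist":[0,0,1],"jaw":-0.1},{"slide":[-0.1,0.6,0],"twist":[0,0,1],"jaw":-0.1},{"slide":[-0.1,0.6,0],"twist":[0,0,1],"jaw":-0.1},{"slide":[-0.1,0.6,0],"twist":[0,0,1],"jaw":-0.1},{"slide":[-0.2,0.6,0],"twist":[0,0,1],"jaw":-0.1},{"slide":[-0.2,0.6,0],"twist":[0,0,1],"jaw":-0.1},{"slide":[-0.2,0.6,0],"twist":[0,0,1],"jaw":-0.1},{"slide":[-0.2,0.6,0],"twist":[0,0,1],"jaw":-0.1},{"slide":[-0.2,0.6,0],"twist":[0,0,1],"jaw":-0.1},{"slide":[-0.1,0.6,0],"twist":[0,0,1],"jaw":-0.1},{"slide":[-0.1,0.6,0],"twist":[0,0,0.9],"jaw":-0.1},{"slide":[0,0.2,0],"twist":[0,0,0],"jaw":-0.1},{"slide":[0,0,0],"twist":[0,0,0],"jaw":-0.1},{"slide":[0,0,0],"twist":[0,0,0],"jaw":-0.1}]' | grep -v rot
python3 look.py punch1 .02 .479 .324; python3 look.py block1 .03 .602 .29
```

```text
t: 38.28
eef_pos: [0.5384, 0.0523, 0.0552]
contact_force: [-0.9, 0.3, 6.5]
grip_width: 0.234
gripper_force: 60.6
t: 39.03
eef_pos: [0.5396, 0.0521, 0.1477]
contact_force: [-0.1, -0.8, 0.6]
grip_width: 0.552
gripper_force: 0.0
t: 40.7
eef_pos: [0.4816, 0.3045, 0.1431]
contact_force: [-0.1, 0.4, 0.3]
grip_width: 0.549
gripper_force: 0.0
tcp [0.4817 0.3041 0.1431] closing 8.6
0.7 ctr [0.4788 0.3279] ang 100.2 size [120.  23.]  rgb [201. 188. 191.] mean-ctr along -0.0005 n+ n- 751 795
  units to centre [-0.12  0.95] width mm by 10 mm bin along +axis [22, 22, 21, 23, 22, 21, 22, 21, 14, 13, 21, 20]
tcp [0.4819 0.304  0.1433] closing 8.6
0.67 ctr [0.5972 0.299 ] ang 110.0 size [61. 47.]  rgb [89. 88. 88.] mean-ctr along 0.0007 n+ n- 852 766
  units to centre [ 4.61 -0.2 ] width mm by 10 mm bin along +axis [0, 0, 22, 43, 47, 46, 45, 46, 45, 15, 0, 0]
```

```bash
python3 -m creep '[{"slide":[0,0.2,-0.5],"twist":[0,0,0.25],"jaw":-0.1},{"slide":[0,0,-1],"twist":[0,0,0],"jaw":-0.1},{"slide":[0,0,-1],"twist":[0,0,0],"jaw":-0.1},{"slide":[0,0,-1],"twist":[0,0,0],"jaw":-0.1},{"slide":[0,0,-1],"twist":[0,0,0],"jaw":-0.1},{"slide":[0,0,-0.8],"twist":[0,0,0],"jaw":-0.1},{"slide":[0,0,-0.5],"twist":[0,0,0],"jaw":-0.1},{"slide":[0,0,-0.4],"twist":[0,0,0],"jaw":-0.1},{"slide":[0,0,-0.3],"twist":[0,0,0],"jaw":-0.1},{"slide":[0,0,0],"twist":[0,0,0],"jaw":-0.1},{"slide":[0,0,0],"twist":[0,0,0],"jaw":-0.1}]' | grep -v rot
python3 -m creep '[{"slide":[0,0,0],"twist":[0,0,0],"jaw":1},{"slide":[0,0,0],"twist":[0,0,0],"jaw":1},{"slide":[0,0,0],"twist":[0,0,0],"jaw":1},{"slide":[0,0,0],"twist":[0,0,0],"jaw":1},{"slide":[0,0,0],"twist":[0,0,0],"jaw":1},{"slide":[0,0,0],"twist":[0,0,0],"jaw":1}]' | grep -v rot
python3 -m creep '[{"slide":[0,0,0.3],"twist":[0,0,0],"jaw":1},{"slide":[0,0,0.8],"twist":[0,0,0],"jaw":1},{"slide":[0,0,1],"twist":[0,0,0],"jaw":1},{"slide":[0,0,1],"twist":[0,0,0],"jaw":1},{"slide":[0,0,1],"twist":[0,0,0],"jaw":1},{"slide":[0,0,1],"twist":[0,0,0],"jaw":1},{"slide":[0,0,0.9],"twist":[0,0,0],"jaw":1},{"slide":[0,0,0.5],"twist":[0,0,0],"jaw":1},{"slide":[0,0,0],"twist":[0,0,0],"jaw":1}]'
```

```text
t: 41.82
eef_pos: [0.4821, 0.3099, -0.019]
contact_force: [-0.5, 0.4, 0.5]
grip_width: 0.547
gripper_force: 0.0
t: 42.32
eef_pos: [0.4827, 0.3102, -0.0178]
contact_force: [-1.0, -0.4, 5.6]
grip_width: 0.234
gripper_force: 59.5
t: 43.07
eef_pos: [0.4834, 0.3106, 0.1465]
tool_rot: [[-0.177, 0.984, 0.006], [0.984, 0.177, 0.002], [0.001, 0.006, -1.0]]
contact_force: [0.4, 0.4, -3.3]
grip_width: 0.237
gripper_force: 59.3
```

```bash
python3 -m creep '[{"slide":[0,-0.4,0],"twist":[0,0,-0.65],"jaw":1},{"slide":[0.1,-0.5,0],"twist":[0,0,-1],"jaw":1},{"slide":[0.1,-0.5,0],"twist":[0,0,-1],"jaw":1},{"slide":[0.1,-0.5,0],"twist":[0,0,-1],"jaw":1},{"slide":[0.1,-0.5,0],"twist":[0,0,-1],"jaw":1},{"slide":[0.1,-0.5,0],"twist":[0,0,-1],"jaw":1},{"slide":[0.1,-0.5,0],"twist":[0,0,-1],"jaw":1},{"slide":[0.1,-0.5,0],"twist":[0,0,-1],"jaw":1},{"slide":[0.1,-0.5,0],"twist":[0,0,-1],"jaw":1},{"slide":[0.2,-0.5,0],"twist":[0,0,-1],"jaw":1},{"slide":[0.2,-0.5,0],"twist":[0,0,-1],"jaw":1},{"slide":[0.2,-0.5,0],"twist":[0,0,-1],"jaw":1},{"slide":[0.2,-0.5,0],"twist":[0,0,-1],"jaw":1},{"slide":[0.2,-0.5,0],"twist":[0,0,-1],"jaw":1},{"slide":[0.2,-0.5,0],"twist":[0,0,-1],"jaw":1},{"slide":[0.2,-0.5,0],"twist":[0,0,-1],"jaw":1},{"slide":[0,-0.5,0],"twist":[0,0,-0.9],"jaw":1},{"slide":[0,0,0],"twist":[0,0,0],"jaw":1},{"slide":[0,0,0],"twist":[0,0,0],"jaw":1},{"slide":[0,0,0],"twist":[0,0,0],"jaw":1}]'
python3 look.py punch1 .16 .555 .09
```

```text
t: 44.73
eef_pos: [0.5357, 0.1003, 0.1425]
tool_rot: [[1.0, 0.017, -0.002], [0.017, -1.0, 0.0], [-0.002, -0.001, -1.0]]
contact_force: [0.5, 0.3, -3.0]
grip_width: 0.233
gripper_force: 59.3
tcp [0.5359 0.1005 0.1428] closing -89.0
0.91 ctr [0.564  0.0676] ang 1.5 size [85. 18.]  rgb [173. 161. 162.] mean-ctr along 0.0002 n+ n- 1245 1276
  units to centre [ 1.12 -1.31] width mm by 10 mm bin along +axis [0, 12, 17, 18, 17, 18, 18, 17, 10, 15, 11, 0]
0.62 ctr [0.5439 0.1009] ang 0.8 size [137.  25.]  rgb [188. 176. 178.] mean-ctr along 0.0035 n+ n- 3021 2503
  units to centre [0.32 0.01] width mm by 10 mm bin along +axis [25, 25, 23, 23, 23, 25, 25, 25, 22, 15, 17, 23]
0.58 ctr [0.5687 0.0362] ang 1.8 size [84. 20.]  rgb [178. 166. 168.] mean-ctr along -0.0009 n+ n- 1280 1474
  units to centre [ 1.31 -2.57] width mm by 10 mm bin along +axis [0, 14, 20, 20, 20, 19, 20, 18, 11, 16, 10, 0]
```

```bash
python3 -m creep '[{"slide":[0,0,-0.7],"twist":[0,0,0],"jaw":1},{"slide":[0,0,-0.9],"twist":[0,0,0],"jaw":1},{"slide":[0,0,-0.9],"twist":[0,0,0],"jaw":1},{"slide":[0,0,-0.5],"twist":[0,0,0],"jaw":1},{"slide":[0,0,-0.3],"twist":[0,0,0],"jaw":1},{"slide":[0,0,0],"twist":[0,0,0],"jaw":1},{"slide":[0,0,0],"twist":[0,0,0],"jaw":1}]' | grep -v rot
python3 -m creep '[{"slide":[0,0,-0.1],"twist":[0,0,0],"jaw":1},{"slide":[0,0,0],"twist":[0,0,0],"jaw":1},{"slide":[0,0,0],"twist":[0,0,0],"jaw":1}]' | grep -v rot
python3 -m creep '[{"slide":[0,0,-0.07],"twist":[0,0,0],"jaw":1},{"slide":[0,0,0],"twist":[0,0,0],"jaw":1},{"slide":[0,0,0],"twist":[0,0,0],"jaw":1}]' | grep -v rot
```

```text
t: 45.42
eef_pos: [0.537, 0.1003, 0.0609]
contact_force: [0.4, -0.6, -2.6]
grip_width: 0.236
gripper_force: 59.2
t: 45.67
eef_pos: [0.5374, 0.0999, 0.0591]
contact_force: [0.0, -0.3, -3.0]
grip_width: 0.231
gripper_force: 59.3
t: 45.92
eef_pos: [0.5375, 0.0999, 0.0572]
contact_force: [-0.7, -0.5, 0.0]
grip_width: 0.232
gripper_force: 59.6
```

```bash
python3 -m creep '[{"slide":[0,0,-0.04],"twist":[0,0,0],"jaw":1},{"slide":[0,0,0],"twist":[0,0,0],"jaw":0.2},{"slide":[0,0,0],"twist":[0,0,0],"jaw":0.2},{"slide":[0,0,0],"twist":[0,0,0],"jaw":0.2},{"slide":[0,0,0],"twist":[0,0,0],"jaw":0.2},{"slide":[0,0,0.4],"twist":[0,0,0],"jaw":0.2},{"slide":[0,0,1],"twist":[0,0,0],"jaw":0.2},{"slide":[0,0,1],"twist":[0,0,0],"jaw":0},{"slide":[0,0,1],"twist":[0,0,0],"jaw":-0.1},{"slide":[0,0,0.2],"twist":[0,0,0],"jaw":-0.1}]' | grep -v rot
python3 -m creep '[{"slide":[0.1,0.3,0],"twist":[0,0,0.5],"jaw":-0.5},{"slide":[0.1,0.4,0],"twist":[0,0,1],"jaw":-0.5},{"slide":[0.1,0.4,0],"twist":[0,0,1],"jaw":-0.5},{"slide":[0.1,0.4,0],"twist":[0,0,1],"jaw":-0.5},{"slide":[0.1,0.4,0],"twist":[0,0,1],"jaw":-0.5},{"slide":[0.1,0.4,0],"twist":[0,0,1],"jaw":-0.5},{"slide":[0.1,0.4,0],"twist":[0,0,1],"jaw":-0.5},{"slide":[0.1,0.4,0],"twist":[0,0,1],"jaw":-0.5},{"slide":[0.1,0.4,0],"twist":[0,0,1],"jaw":-0.5},{"slide":[0.1,0.4,0],"twist":[0,0,1],"jaw":-0.5},{"slide":[0.2,0.4,0],"twist":[0,0,1],"jaw":-0.5},{"slide":[0.2,0.4,0],"twist":[0,0,1],"jaw":-0.5},{"slide":[0.2,0.4,0],"twist":[0,0,1],"jaw":-0.5},{"slide":[0.2,0.4,0],"twist":[0,0,1],"jaw":-0.5},{"slide":[0.2,0.4,0],"twist":[0,0,1],"jaw":-0.5},{"slide":[0.2,0.5,0],"twist":[0,0,1],"jaw":-0.5},{"slide":[0.2,0.5,0],"twist":[0,0,1],"jaw":-0.5},{"slide":[0.2,0.5,0],"twist":[0,0,1],"jaw":-0.5},{"slide":[0,0.3,0],"twist":[0,0,0.6],"jaw":-0.5},{"slide":[0,0,0],"twist":[0,0,0],"jaw":-0.5}]' | grep -v rot
python3 -m creep '[{"slide":[0,0,0],"twist":[0,0,0],"jaw":-0.5},{"slide":[0,0,0],"twist":[0,0,0],"jaw":-0.5}]' | grep eef
python3 look.py block1 .03 .602 .29
```

```text
t: 46.75
eef_pos: [0.5397, 0.0999, 0.1501]
contact_force: [0.5, -0.5, 0.3]
grip_width: 0.549
gripper_force: 0.0
t: 48.42
eef_pos: [0.6015, 0.2938, 0.1451]
contact_force: [-0.5, 0.4, 0.1]
grip_width: 0.747
gripper_force: 0.0
eef_pos: [0.6013, 0.2918, 0.1453]
tcp [0.6014 0.2916 0.1453] closing 19.4
0.85 ctr [0.6005 0.2976] ang 110.7 size [55. 39.]  rgb [94. 93. 93.] mean-ctr along 0.0004 n+ n- 748 697
  units to centre [-0.03  0.24] width mm by 10 mm bin along +axis [0, 0, 0, 39, 39, 39, 39, 39, 39, 0, 0, 0]
```

```bash
python3 -m creep '[{"slide":[0,0.14,-0.5],"twist":[0,0,0.12],"jaw":-0.5},{"slide":[0,0,-1],"twist":[0,0,0],"jaw":-0.5},{"slide":[0,0,-1],"twist":[0,0,0],"jaw":-0.5},{"slide":[0,0,-1],"twist":[0,0,0],"jaw":-0.5},{"slide":[0,0,-1],"twist":[0,0,0],"jaw":-0.5},{"slide":[0,0,-0.9],"twist":[0,0,0],"jaw":-0.5},{"slide":[0,0,-0.5],"twist":[0,0,0],"jaw":-0.5},{"slide":[0,0,-0.4],"twist":[0,0,0],"jaw":-0.5},{"slide":[0,0,-0.3],"twist":[0,0,0],"jaw":-0.5},{"slide":[0,0,0],"twist":[0,0,0],"jaw":-0.5},{"slide":[0,0,0],"twist":[0,0,0],"jaw":-0.5}]' | grep -v rot
python3 -m creep '[{"slide":[0,0,0],"twist":[0,0,0],"jaw":1},{"slide":[0,0,0],"twist":[0,0,0],"jaw":1},{"slide":[0,0,0],"twist":[0,0,0],"jaw":1},{"slide":[0,0,0],"twist":[0,0,0],"jaw":1},{"slide":[0,0,0],"twist":[0,0,0],"jaw":1},{"slide":[0,0,0],"twist":[0,0,0],"jaw":1}]' | grep -v rot
python3 -m creep '[{"slide":[0,0,0.3],"twist":[0,0,0],"jaw":1},{"slide":[0,0,0.8],"twist":[0,0,0],"jaw":1},{"slide":[0,0,1],"twist":[0,0,0],"jaw":1},{"slide":[0,0,1],"twist":[0,0,0],"jaw":1},{"slide":[0,0,1],"twist":[0,0,0],"jaw":1},{"slide":[0,0,1],"twist":[0,0,0],"jaw":1},{"slide":[0,0,0.9],"twist":[0,0,0],"jaw":1},{"slide":[0,0,0.5],"twist":[0,0,0],"jaw":1},{"slide":[0,0,0],"twist":[0,0,0],"jaw":1}]'
```

```text
t: 49.6
eef_pos: [0.6023, 0.296, -0.019]
contact_force: [-1.3, -0.3, 0.3]
grip_width: 0.754
gripper_force: 0.0
t: 50.1
eef_pos: [0.6028, 0.2962, -0.0176]
contact_force: [-0.8, -0.5, 6.2]
grip_width: 0.448
gripper_force: 63.4
t: 50.85
eef_pos: [0.6037, 0.2965, 0.1464]
tool_rot: [[-0.345, 0.938, 0.006], [0.938, 0.345, 0.002], [-0.0, 0.006, -1.0]]
contact_force: [0.5, 0.6, -2.6]
grip_width: 0.452
gripper_force: 62.5
```

```bash
python3 -m creep '[{"slide":[-0.4,-0.4,0.2],"twist":[0,0,-0.6],"jaw":1},{"slide":[-0.6,-0.8,0.2],"twist":[0,0,-0.95],"jaw":1},{"slide":[-0.6,-0.8,0],"twist":[0,0,-0.95],"jaw":1},{"slide":[-0.6,-0.8,0],"twist":[0,0,-0.95],"jaw":1},{"slide":[-0.5,-0.8,0],"twist":[0,0,-0.95],"jaw":1},{"slide":[-0.44,-0.8,0],"twist":[0,0,-0.95],"jaw":1},{"slide":[0,-0.8,0],"twist":[0,0,-0.95],"jaw":1},{"slide":[0,-0.8,0],"twist":[0,0,-0.95],"jaw":1},{"slide":[0,-0.8,0],"twist":[0,0,-0.95],"jaw":1},{"slide":[0,-0.8,0],"twist":[0,0,-0.95],"jaw":1},{"slide":[0,-0.8,0],"twist":[0,0,-0.95],"jaw":1},{"slide":[0,-0.8,0],"twist":[0,0,-0.95],"jaw":1},{"slide":[0,-0.8,0],"twist":[0,0,-0.95],"jaw":1},{"slide":[0,-0.8,0],"twist":[0,0,-0.95],"jaw":1},{"slide":[0,-0.8,0],"twist":[0,0,-0.95],"jaw":1},{"slide":[0,-0.8,0],"twist":[0,0,-0.95],"jaw":1},{"slide":[0,-0.8,0],"twist":[0,0,-0.95],"jaw":1},{"slide":[0,-0.8,0],"twist":[0,0,-0.95],"jaw":1},{"slide":[0,-0.8,0],"twist":[0,0,-0.95],"jaw":1},{"slide":[0,-0.6,0],"twist":[0,0,-0.53],"jaw":1}]' | grep -v rot
python3 -m creep '[{"slide":[0,0,0],"twist":[0,0,0],"jaw":1},{"slide":[0,0,0],"twist":[0,0,0],"jaw":1},{"slide":[0,0,0],"twist":[0,0,0],"jaw":1}]'
python3 - <<'E'
from h import *
W=cam("wrist");b=W["frame"][:,:,::-1];cv2.imwrite("pics/w9.png",b)
E
```

```text
t: 52.52
eef_pos: [0.5221, -0.0904, 0.1514]
contact_force: [0.4, 0.5, -2.2]
grip_width: 0.45
gripper_force: 62.4
t: 52.77
eef_pos: [0.5222, -0.0883, 0.152]
tool_rot: [[1.0, 0.015, -0.003], [0.015, -1.0, 0.002], [-0.003, -0.002, -1.0]]
contact_force: [-0.2, -0.0, -2.4]
grip_width: 0.451
gripper_force: 62.4
```

View pics/w9.png

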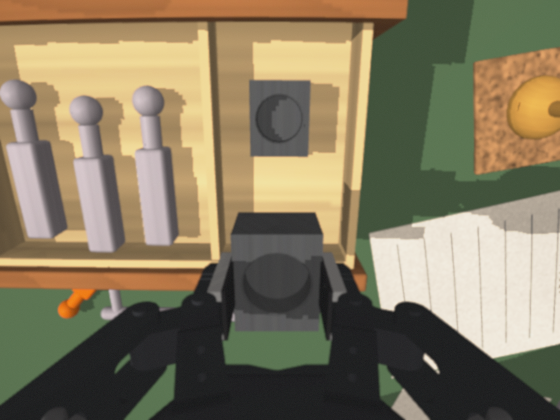

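Three punches lie separately in the wide bay, block 1 is in the narrow bay at (280,118), and block 2 is held over the free half. Lowering now.

```bash
python3 -m creep '[{"slide":[0.1,0,-0.7],"twist":[0,0,0],"jaw":1},{"slide":[0,0,-0.9],"twist":[0,0,0],"jaw":1},{"slide":[0,0,-0.9],"twist":[0,0,0],"jaw":1},{"slide":[0,0,-0.7],"twist":[0,0,0],"jaw":1},{"slide":[0,0,-0.4],"twist":[0,0,0],"jaw":1},{"slide":[0,0,0],"twist":[0,0,0],"jaw":1},{"slide":[0,0,0],"twist":[0,0,0],"jaw":1}]' | grep -v rot
python3 -m creep '[{"slide":[0,0,-0.1],"twist":[0,0,0],"jaw":1},{"slide":[0,0,0],"twist":[0,0,0],"jaw":1},{"slide":[0,0,0],"twist":[0,0,0],"jaw":1}]' | grep -v rot
python3 -m creep '[{"slide":[0,0,-0.07],"twist":[0,0,0],"jaw":1},{"slide":[0,0,0],"twist":[0,0,0],"jaw":1},{"slide":[0,0,0],"twist":[0,0,0],"jaw":1}]' | grep -v rot
```

```text
t: 53.4
eef_pos: [0.5257, -0.0885, 0.0629]
contact_force: [-0.4, -0.5, -3.2]
grip_width: 0.45
gripper_force: 62.3
t: 53.65
eef_pos: [0.5265, -0.0893, 0.0615]
contact_force: [-0.8, 0.2, -2.7]
grip_width: 0.452
gripper_force: 62.3
t: 53.9
eef_pos: [0.5259, -0.0892, 0.0591]
contact_force: [-0.3, -0.2, -3.1]
grip_width: 0.453
gripper_force: 62.3
```

```bash
python3 -m creep '[{"slide":[0,0,-0.07],"twist":[0,0,0],"jaw":1},{"slide":[0,0,0],"twist":[0,0,0],"jaw":1},{"slide":[0,0,0],"twist":[0,0,0],"jaw":1}]' | grep -v rot
python3 -m creep '[{"slide":[0,0,0],"twist":[0,0,0],"jaw":-0.15},{"slide":[0,0,0],"twist":[0,0,0],"jaw":-0.15},{"slide":[0,0,0],"twist":[0,0,0],"jaw":-0.15},{"slide":[0,0,0],"twist":[0,0,0],"jaw":-0.15},{"slide":[0,0,0.4],"twist":[0,0,0],"jaw":-0.15},{"slide":[0,0,1],"twist":[0,0,0],"jaw":-0.15},{"slide":[0,0,1],"twist":[0,0,0],"jaw":-0.15},{"slide":[0,0,1],"twist":[0,0,0],"jaw":-0.15},{"slide":[0,0,0.4],"twist":[0,0,0],"jaw":-0.1}]' | grep -v rot
python3 -m creep '[{"slide":[-0.2,0.2,0],"twist":[0,0,0.8],"jaw":0},{"slide":[-0.3,0.25,0],"twist":[0,0,1],"jaw":0.2},{"slide":[-0.3,0.25,0],"twist":[0,0,1],"jaw":0.35},{"slide":[-0.3,0.25,0],"twist":[0,0,1],"jaw":0.35},{"slide":[-0.3,0.25,0],"twist":[0,0,1],"jaw":0.35},{"slide":[-0.3,0.25,0],"twist":[0,0,1],"jaw":0.35},{"slide":[-0.3,0.25,0],"twist":[0,0,1],"jaw":0.35},{"slide":[-0.3,0.25,0],"twist":[0,0,1],"jaw":0.35},{"slide":[-0.3,0.25,0],"twist":[0,0,1],"jaw":0.35},{"slide":[-0.3,0.25,0],"twist":[0,0,1],"jaw":0.35},{"slide":[-0.3,0.25,0],"twist":[0,0,1],"jaw":0.35},{"slide":[-0.3,0.25,0],"twist":[0,0,1],"jaw":0.35},{"slide":[-0.3,0.25,0],"twist":[0,0,1],"jaw":0.35},{"slide":[0,0.25,0],"twist":[0,0,1],"jaw":0.35},{"slide":[0,0.1,0],"twist":[0,0,1],"jaw":0.35},{"slide":[0,0,0],"twist":[0,0,0],"jaw":0.35},{"slide":[0,0,0],"twist":[0,0,0],"jaw":0.35}]'
python3 - <<'E'
from h import *
W=cam("wrist");b=W["frame"][:,:,::-1];cv2.imwrite("pics/w10.png",b)
for q in("drawer_handle","punch1","block1","dome"):
    for r in trace("wrist",q)[:4]: print(q,round(r["score"],2),r["box"])
p=get_obs()["eef_pos"];print(p,proj(W,[p+[0,0,.025],[p[0],p[1],.097]]))
E
```

```text
t: 54.15
eef_pos: [0.5261, -0.0893, 0.0573]
contact_force: [0.0, 0.2, -1.1]
grip_width: 0.449
gripper_force: 62.5
t: 54.9
eef_pos: [0.5278, -0.0899, 0.1559]
contact_force: [0.3, 0.1, -0.1]
grip_width: 0.551
gripper_force: 0.0
t: 56.32
eef_pos: [0.4307, -0.0003, 0.1522]
tool_rot: [[0.009, 1.0, 0.0], [1.0, -0.009, -0.0], [-0.0, 0.0, -1.0]]
contact_force: [0.2, -0.2, -0.4]
grip_width: 0.323
gripper_force: 0.0
drawer_handle 0.78 [264.6, 0.0, 295.4, 370.6]
drawer_handle 0.27 [350.8, 182.6, 155.8, 35.1]
punch1 0.93 [367.1, 48.1, 170.8, 37.8]
punch1 0.9 [359.5, 123.6, 152.3, 33.6]
punch1 0.58 [190.9, 6.5, 113.2, 101.9]
block1 0.68 [354.6, 276.2, 71.3, 39.9]
dome 0.72 [396.7, 408.4, 21.9, 9.0]
[ 0.4308767  -0.00064197  0.15209843] [[277.03474782 261.55563453]
 [276.89660078 211.85061079]]
```

View pics/w10.png

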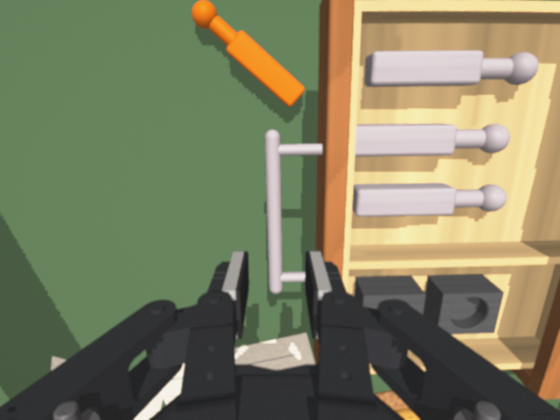

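The handle bar runs from (272,132) to (277,290), with its middle where the tool projects, and the fingers straddle it. I'll go down and grip it.

```bash
python3 -m creep '[{"slide":[0,0,-0.6],"twist":[0,0,0],"jaw":0.35},{"slide":[0,0,-0.6],"twist":[0,0,0],"jaw":0.35},{"slide":[0,0,-0.6],"twist":[0,0,0],"jaw":0.35},{"slide":[0,0,-0.6],"twist":[0,0,0],"jaw":0.35},{"slide":[0,0,-0.4],"twist":[0,0,0],"jaw":0.35},{"slide":[0,0,-0.3],"twist":[0,0,0],"jaw":0.35},{"slide":[0,0,-0.2],"twist":[0,0,0],"jaw":0.35},{"slide":[0,0,0],"twist":[0,0,0],"jaw":0.35},{"slide":[0,0,0],"twist":[0,0,0],"jaw":0.35}]' | grep -v rot
python3 -m creep '[{"slide":[0,0,-0.2],"twist":[0,0,0],"jaw":0.35},{"slide":[0,0,0],"twist":[0,0,0],"jaw":1},{"slide":[0,0,0],"twist":[0,0,0],"jaw":1},{"slide":[0,0,0],"twist":[0,0,0],"jaw":1},{"slide":[0,0,0],"twist":[0,0,0],"jaw":1},{"slide":[0,0,0],"twist":[0,0,0],"jaw":1}]' | grep -v rot
```

```text
t: 57.32
eef_pos: [0.4309, -0.0005, 0.0696]
contact_force: [0.5, 0.0, 0.4]
grip_width: 0.329
gripper_force: 0.0
t: 57.82
eef_pos: [0.4306, -0.0003, 0.065]
contact_force: [-1.1, 0.1, 5.0]
grip_width: 0.076
gripper_force: 58.7
```

```bash
python3 -m creep '[{"slide":[0.1,0,0],"twist":[0,0,0],"jaw":1},{"slide":[0.2,0,0],"twist":[0,0,0],"jaw":1},{"slide":[0.25,0,0],"twist":[0,0,0],"jaw":1},{"slide":[0.25,0.01,0],"twist":[0,0,0],"jaw":1},{"slide":[0.25,0,0],"twist":[0,0,0],"jaw":1},{"slide":[0.25,0.01,0],"twist":[0,0,0],"jaw":1},{"slide":[0.25,0,0],"twist":[0,0,0],"jaw":1},{"slide":[0.25,0.01,0],"twist":[0,0,0],"jaw":1},{"slide":[0.25,0,0],"twist":[0,0,0],"jaw":1},{"slide":[0.25,0,0],"twist":[0,0,0],"jaw":1}]' | grep -v rot
python3 -m creep '[{"slide":[0.25,0,0],"twist":[0,0,0],"jaw":1},{"slide":[0.25,0.01,0],"twist":[0,0,0],"jaw":1},{"slide":[0.25,0,0],"twist":[0,0,0],"jaw":1},{"slide":[0.25,0.01,0],"twist":[0,0,0],"jaw":1},{"slide":[0.25,0,0],"twist":[0,0,0],"jaw":1},{"slide":[0.25,0.01,0],"twist":[0,0,0],"jaw":1},{"slide":[0.25,0,0],"twist":[0,0,0],"jaw":1},{"slide":[0.25,0.01,0],"twist":[0,0,0],"jaw":1},{"slide":[0.2,0,0],"twist":[0,0,0],"jaw":1},{"slide":[0.15,0.01,0],"twist":[0,0,0],"jaw":1},{"slide":[0.1,0,0],"twist":[0,0,0],"jaw":1},{"slide":[0.1,0,0],"twist":[0,0,0],"jaw":1}]' | grep -v rot
```

```text
t: 58.65
eef_pos: [0.4885, 0.0003, 0.065]
contact_force: [-2.4, 0.3, 5.7]
grip_width: 0.072
gripper_force: 58.7
t: 59.65
eef_pos: [0.5527, 0.001, 0.065]
contact_force: [-0.7, -3.1, 5.8]
grip_width: 0.077
gripper_force: 59.0
```

```bash
python3 -m creep '[{"slide":[0.1,0,0],"twist":[0,0,0],"jaw":1},{"slide":[0.1,0.01,0],"twist":[0,0,0],"jaw":1},{"slide":[0.1,0,0],"twist":[0,0,0],"jaw":1},{"slide":[0.1,0,0],"twist":[0,0,0],"jaw":1},{"slide":[0.1,0,0],"twist":[0,0,0],"jaw":1},{"slide":[0.1,0.01,0],"twist":[0,0,0],"jaw":1},{"slide":[0.1,0,0],"twist":[0,0,0],"jaw":1},{"slide":[0.1,0,0],"twist":[0,0,0],"jaw":1},{"slide":[0.1,0,0],"twist":[0,0,0],"jaw":1}]' | grep -v rot
python3 -m creep '[{"slide":[0.08,0,0],"twist":[0,0,0],"jaw":1},{"slide":[0.08,0.01,0],"twist":[0,0,0],"jaw":1},{"slide":[0.08,0,0],"twist":[0,0,0],"jaw":1},{"slide":[0.08,0,0],"twist":[0,0,0],"jaw":1}]' | grep -v rot
python3 -m creep '[{"slide":[0.08,0,0],"twist":[0,0,0],"jaw":1},{"slide":[0.08,0,0],"twist":[0,0,0],"jaw":1},{"slide":[0.08,0,0],"twist":[0,0,0],"jaw":1}]' | grep -v rot
```

```text
t: 60.4
eef_pos: [0.575, 0.0012, 0.065]
contact_force: [-2.0, -2.4, 5.3]
grip_width: 0.075
gripper_force: 58.8
t: 60.73
eef_pos: [0.5798, 0.0013, 0.0649]
contact_force: [-6.9, -4.7, 11.2]
grip_width: 0.075
gripper_force: 60.2
t: 60.98
eef_pos: [0.587, 0.0014, 0.065]
contact_force: [-3.9, -3.3, 5.9]
grip_width: 0.073
gripper_force: 59.2
```

```bash
python3 -m creep '[{"slide":[0.06,0,0],"twist":[0,0,0],"jaw":1},{"slide":[0.06,0,0],"twist":[0,0,0],"jaw":1},{"slide":[0.06,0,0],"twist":[0,0,0],"jaw":1}]' | grep -v rot
python3 -m creep '[{"slide":[0.05,0,0],"twist":[0,0,0],"jaw":1},{"slide":[0.05,0,0],"twist":[0,0,0],"jaw":1}]' | grep -v rot
python3 -m creep '[{"slide":[0.05,0,0],"twist":[0,0,0],"jaw":1},{"slide":[0,0,0],"twist":[0,0,0],"jaw":1}]' | grep -v rot
```

```text
t: 61.23
eef_pos: [0.5944, 0.0015, 0.065]
contact_force: [-0.8, -4.2, 7.1]
grip_width: 0.072
gripper_force: 59.0
t: 61.4
eef_pos: [0.5943, 0.0015, 0.0649]
contact_force: [-5.7, -5.4, 11.3]
grip_width: 0.076
gripper_force: 60.2
t: 61.57
eef_pos: [0.5942, 0.0015, 0.065]
contact_force: [-5.1, -5.5, 10.2]
grip_width: 0.074
gripper_force: 60.3
```

```bash
python3 -m creep '[{"slide":[0.1,0,0],"twist":[0,0,0],"jaw":1},{"slide":[0,0,0],"twist":[0,0,0],"jaw":1}]' | grep -v rot
python3 -m creep '[{"slide":[-0.1,0,0],"twist":[0,0,0],"jaw":1},{"slide":[-0.1,0,0],"twist":[0,0,0],"jaw":0.6},{"slide":[0,0,0],"twist":[0,0,0],"jaw":0.4},{"slide":[0,0,0],"twist":[0,0,0],"jaw":0.4},{"slide":[0,0,0],"twist":[0,0,0],"jaw":0.4},{"slide":[0,0,0.2],"twist":[0,0,0],"jaw":0.4},{"slide":[0,0,0.5],"twist":[0,0,0],"jaw":0.4},{"slide":[0,0,1],"twist":[0,0,0],"jaw":0.4},{"slide":[0,0,1],"twist":[0,0,0],"jaw":0.4},{"slide":[0,0,1],"twist":[0,0,0],"jaw":0.4},{"slide":[0,0,1],"twist":[0,0,0],"jaw":0.4},{"slide":[0,0,1],"twist":[0,0,0],"jaw":0.2},{"slide":[0,0,0],"twist":[0,0,0],"jaw":0.2},{"slide":[0,0,0],"twist":[0,0,0],"jaw":0.2}]' | grep -v rot
python3 - <<'E'
from h import *
W=cam("wrist");T=cam("top");S=cam("scene");p=get_obs()["eef_pos"]
t=cv2.resize(T["frame"][90:250,220:420,::-1],None,fx=2,fy=2);w=cv2.resize(W["frame"][:,:,::-1],(400,300))
cv2.imwrite("pics/w11.png",cv2.copyMakeBorder(np.hstack([w,t[:300]]),0,0,0,0,0))
for r in trace("wrist","lock")[:2]:
    for z in(.15,.167): m,a,s,P=fit(W,r["region"],z);print(r["score"],r["box"],m,a,s)
for c,f in(("top",T),("scene",S)):
    for r in trace(c,"lock")[:1]: print(c,r["score"],r["box"],plane(f,[np.argwhere(r["region"])[:,::-1].mean(0)],.155))
E
```

```text
t: 61.73
eef_pos: [0.5941, 0.0015, 0.0649]
contact_force: [-10.5, -6.4, 14.8]
grip_width: 0.076
gripper_force: 61.3
t: 62.9
eef_pos: [0.5955, 0.0025, 0.209]
contact_force: [0.4, -0.2, -0.1]
grip_width: 0.401
gripper_force: 0.0
0.98 [381.4, 176.2, 80.6, 62.2] [0.70716168 0.00288452] 11.507585525512695 [62.93017197 50.53763962]
0.98 [381.4, 176.2, 80.6, 62.2] [0.69904059 0.00852427] 11.507590293884277 [58.37091827 46.87620926]
scene 0.54 [237.0, 249.4, 20.6, 23.3] [[ 0.71070703 -0.00202336  0.155     ]]
```

View pics/w11.png

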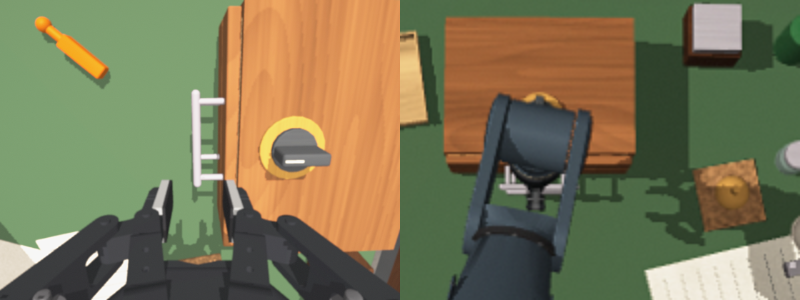

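The drawer front is flush with the cabinet (seam at col ~238), the knob is at (298,150) with its bar still along x, and the dome stands on the pad. Now over the knob.

```bash
python3 -m creep '[{"slide":[0.1,0,0],"twist":[0,0,0.5],"jaw":0},{"slide":[0.3,0,0],"twist":[0,0,1],"jaw":0},{"slide":[0.3,0,0],"twist":[0,0,1],"jaw":0},{"slide":[0.3,0,0],"twist":[0,0,1],"jaw":0},{"slide":[0.3,0,0],"twist":[0,0,1],"jaw":0},{"slide":[0.3,0,0],"twist":[0,0,1],"jaw":0},{"slide":[0.3,0,0],"twist":[0,0,1],"jaw":0},{"slide":[0.3,-0.05,0],"twist":[0,0,1],"jaw":0},{"slide":[0.3,-0.05,0],"twist":[0,0,1],"jaw":0},{"slide":[0.3,-0.05,0],"twist":[0,0,1],"jaw":0},{"slide":[0.3,0,0],"twist":[0,0,1],"jaw":0},{"slide":[0.3,0,0],"twist":[0,0,1],"jaw":0},{"slide":[0.3,0,0],"twist":[0,0,1],"jaw":0},{"slide":[0.3,0,0],"twist":[0,0,1],"jaw":0},{"slide":[0.3,0,0],"twist":[0,0,1],"jaw":0},{"slide":[0.3,0,0],"twist":[0,0,0.6],"jaw":0},{"slide":[0,0,0],"twist":[0,0,0],"jaw":0},{"slide":[0,0,0],"twist":[0,0,0],"jaw":0},{"slide":[0,0,0],"twist":[0,0,0],"jaw":0}]'
python3 - <<'E'
from h import *
W=cam("wrist");p=get_obs()["eef_pos"];print(p, proj(W,[[.704,-.001,.174],[.704,-.001,.13]]))
cv2.imwrite("pics/w12.png",W["frame"][80:380,80:480,::-1])
for r in trace("wrist","lock")[:2]: print(r["score"],r["box"],plane(W,[np.argwhere(r["region"])[:,::-1].mean(0)],.155))
E
```

```text
t: 64.78
eef_pos: [0.7085, -0.0013, 0.2063]
tool_rot: [[-1.0, -0.002, -0.002], [-0.002, 1.0, 0.0], [0.002, 0.0, -1.0]]
contact_force: [-0.7, -0.1, 0.3]
grip_width: 0.497
gripper_force: 0.0
[ 0.70853941 -0.0013263   0.20652373] [[275.67119188 215.51670907]
 [275.80590265 197.63354761]]
0.72 [241.8, 165.4, 62.7, 81.6] [[ 0.70140234 -0.00174485  0.155     ]]
```

View pics/w12.png

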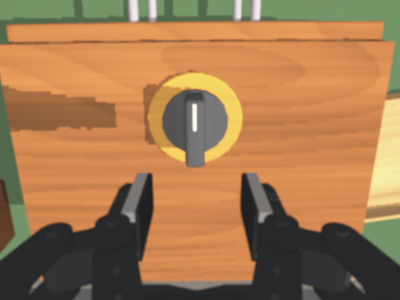

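The ring centre at crop (195,118) matches the predicted (0.704,-0.001). I'll go down and grip.

```bash
python3 -m creep '[{"slide":[-0.18,0,-0.5],"twist":[0,0,0],"jaw":0.1},{"slide":[0,0,-0.8],"twist":[0,0,0],"jaw":0.1},{"slide":[0,0,-0.7],"twist":[0,0,0],"jaw":0.2},{"slide":[0,0,-0.5],"twist":[0,0,0],"jaw":0.2},{"slide":[0,0,-0.3],"twist":[0,0,0],"jaw":0.2},{"slide":[0,0,-0.2],"twist":[0,0,0],"jaw":0.2},{"slide":[0,0,0],"twist":[0,0,0],"jaw":0.2},{"slide":[0,0,0],"twist":[0,0,0],"jaw":0.2}]' | grep -v rot
python3 -m creep '[{"slide":[0,0,-0.2],"twist":[0,0,0],"jaw":0.2},{"slide":[0,0,0],"twist":[0,0,0],"jaw":1},{"slide":[0,0,0],"twist":[0,0,0],"jaw":1},{"slide":[0,0,0],"twist":[0,0,0],"jaw":1},{"slide":[0,0,0],"twist":[0,0,0],"jaw":1},{"slide":[0,0,0],"twist":[0,0,0],"jaw":1}]' | grep -v rot
```

```text
t: 65.55
eef_pos: [0.7053, -0.0015, 0.1326]
contact_force: [0.7, 0.0, 0.3]
grip_width: 0.401
gripper_force: 0.0
t: 66.05
eef_pos: [0.7049, -0.0026, 0.1277]
contact_force: [-0.3, -5.2, 2.3]
grip_width: 0.146
gripper_force: 62.0
```

```bash
python3 -m creep '[{"slide":[0,-0.05,0],"twist":[0,0,-0.3],"jaw":1},{"slide":[0,0,0],"twist":[0,0,-0.7],"jaw":1},{"slide":[0,0,0],"twist":[0,0,-0.7],"jaw":1},{"slide":[0,0,0],"twist":[0,0,-0.7],"jaw":1},{"slide":[0,0,0],"twist":[0,0,-0.7],"jaw":1},{"slide":[0,0,0],"twist":[0,0,-0.7],"jaw":1},{"slide":[0,0,0],"twist":[0,0,-0.7],"jaw":1},{"slide":[0,0,0],"twist":[0,0,-0.7],"jaw":1}]'
python3 -m creep '[{"slide":[0,0,0],"twist":[0,0,-0.7],"jaw":1},{"slide":[0,0,0],"twist":[0,0,-0.7],"jaw":1},{"slide":[0,0,0],"twist":[0,0,-0.7],"jaw":1},{"slide":[0,0,0],"twist":[0,0,-0.7],"jaw":1},{"slide":[0,0,0],"twist":[0,0,-0.7],"jaw":1},{"slide":[0,0,0],"twist":[0,0,-0.7],"jaw":1},{"slide":[0,0,0],"twist":[0,0,-0.7],"jaw":1},{"slide":[0,0,0],"twist":[0,0,-0.7],"jaw":1},{"slide":[0,0,0],"twist":[0,0,-0.7],"jaw":1},{"slide":[0,0,0],"twist":[0,0,-0.7],"jaw":1},{"slide":[0,0,0],"twist":[0,0,-0.7],"jaw":1},{"slide":[0,0,0],"twist":[0,0,-0.2],"jaw":1},{"slide":[0,0,0],"twist":[0,0,0],"jaw":1}]'
python3 -c "
from cell import *
print(get_obs()['moment'],get_obs()['q'])"
```

```text
t: 66.72
eef_pos: [0.7048, -0.0028, 0.1277]
tool_rot: [[-0.856, 0.518, 0.0], [0.518, 0.856, -0.0], [-0.0, -0.0, -1.0]]
contact_force: [-2.4, -1.6, 2.9]
grip_width: 0.145
gripper_force: 62.1
t: 67.8
eef_pos: [0.7046, -0.0031, 0.1277]
tool_rot: [[-0.202, 0.979, -0.0], [0.979, 0.202, -0.001], [-0.001, -0.0, -1.0]]
contact_force: [-3.4, -3.1, 4.1]
grip_width: 0.144
gripper_force: 62.2
[-0.65562002  0.39951505 -0.06490416] [-9.29822489e+00  4.07050440e+01  7.30780516e+01 -4.41020493e-02
  6.62178300e+01 -2.09271275e+01]
```

```bash
python3 -m creep '[{"slide":[0,0,0],"twist":[0,0,-0.3],"jaw":1},{"slide":[0,0,0],"twist":[0,0,-0.1],"jaw":1},{"slide":[0,0,0],"twist":[0,0,0],"jaw":1}]'
python3 -m creep '[{"slide":[0,0,0],"twist":[0,0,0],"jaw":0.5},{"slide":[0,0,0],"twist":[0,0,0],"jaw":0.2},{"slide":[0,0,0],"twist":[0,0,0],"jaw":0.2},{"slide":[0,0,0],"twist":[0,0,0],"jaw":0.2},{"slide":[0,0,0.2],"twist":[0,0,0],"jaw":0.2},{"slide":[0,0,0.6],"twist":[0,0,0],"jaw":0.2},{"slide":[0,0,1],"twist":[0,0,0],"jaw":0.2},{"slide":[0,0,1],"twist":[0,0,0],"jaw":0.2},{"slide":[0,0,1],"twist":[0,0,0],"jaw":0.2},{"slide":[-1,0,0.5],"twist":[0,0,0],"jaw":0.2},{"slide":[-1,0,0],"twist":[0,0,0],"jaw":0.2},{"slide":[-1,0,0],"twist":[0,0,0],"jaw":0.2},{"slide":[-1,0,0],"twist":[0,0,0],"jaw":0.2},{"slide":[-1,0,0],"twist":[0,0,0],"jaw":0.2},{"slide":[-1,0,0],"twist":[0,0,0],"jaw":0.2},{"slide":[-1,0,0],"twist":[0,0,0],"jaw":0.2},{"slide":[-1,0,0],"twist":[0,0,0],"jaw":0.2},{"slide":[0,0,0],"twist":[0,0,0],"jaw":0.2},{"slide":[0,0,0],"twist":[0,0,0],"jaw":0.2}]' | grep -v rot
python3 - <<'E'
from h import *
T=cam("top");S=cam("scene")
t=cv2.resize(T["frame"][80:300,60:460,::-1],(600,330));s=cv2.resize(S["frame"][170:370,140:340,::-1],(260,260))
o=np.zeros((600,600,3),np.uint8);o[:330]=t;o[335:595,:260]=s;c=cv2.resize(T["frame"][95:235,235:345,::-1],(212,262),interpolation=cv2.INTER_CUBIC);o[335:597,300:512]=c
cv2.imwrite("pics/f.png",o)
for r in trace("top","drawer_handle")[:1]: print(r["box"])
E
```

```text
t: 68.05
eef_pos: [0.7046, -0.0032, 0.1276]
tool_rot: [[-0.163, 0.987, -0.0], [0.987, 0.163, -0.001], [-0.001, -0.0, -1.0]]
contact_force: [-2.3, -4.4, 4.8]
grip_width: 0.143
gripper_force: 62.6
t: 69.63
eef_pos: [0.5041, -0.0023, 0.2353]
contact_force: [-0.5, 0.7, -0.5]
grip_width: 0.398
gripper_force: 0.0
[244.0, 166.4, 95.1, 17.3]
```

View pics/f.png

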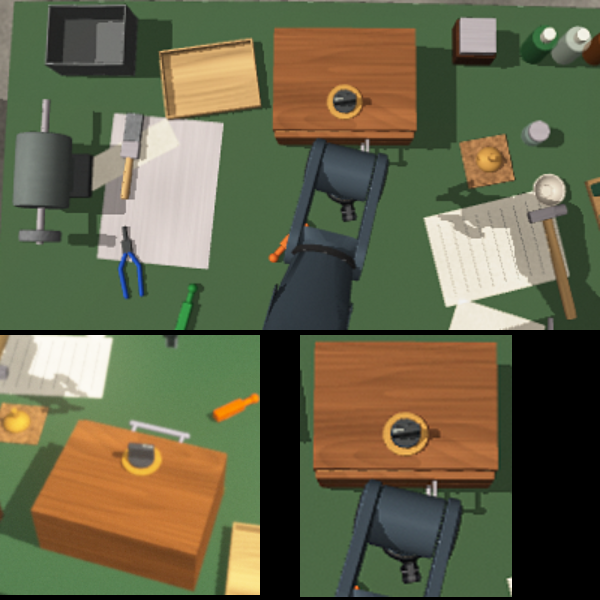

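The bench is clear. The knob bar now lies across the cabinet at (344,100), so the lock is turned. The drawer is shut, the dome stands on the pad at (488,158), and the look-alikes and other tools haven't moved. Handing in.

```bash
python3 -c "
from cell import *
print(close_job())"
```

```text
the job is handed in; nothing more can be done
None
```

I handed the job in at about 70 s (limit 208 s): dome upright on the cork pad, three punches in the wide bay, two blocks in the narrow bay, drawer pushed slowly home, and only then the lock turned to its stop; the last pictures show it so, but hand-in returned no verdict.

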